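# Pull the plug-in modules out of a laser power supply

### The arm

A 7-joint arm with a two-finger parallel gripper is mounted at the origin on the work surface. World frame = base frame: x ahead of the robot, y to its left, z up, the work surface at z = 0. Lengths are in m, angles in rad, forces in N, time in s.
With the tool pointing down it reaches from about 0.425 to 0.925 m from the base axis. Payload 6.8 kg.
Tool frame: the origin (TCP) lies at the centre of the arm's flange, where the gripper is bolted on; the fingertips stand 173 mm ahead of it and the grasp point (between the pads) lies 155 mm ahead of it; z points along the fingers, y is the direction in which the jaws open and shut (so a half turn about z gives the same grasp; the last joint's range is limited). The gripper opens to 85 mm and grips with 20 to 120 N. Pads are 22 mm wide; open, the fingers measure 114 mm over their backs; the gripper's body (76 mm by 85 mm) begins 54 mm behind the grasp point. The pads swing forward as they close: fully open they stand 13 mm farther back than shut.
Start: joints at [-1.379, 0.477, 0.022, 1.555, -0.011, 1.109, -0.083], TCP at [0.199, 0.645, 0.405] pointing down, gripper open.
Joint ranges: [-2.96, 2.96], [-0.34, 2.1], [-1.41, 1.46], [0.24, 2.44], [-1.37, 4.51], [0.17, 1.92], [-2.96, 2.96]. Speed limits (rad/s): [2.39, 2.39, 3.14, 3.14, 3.14, 3.14, 3.14].

### API

Orientations are given as a rotation vector (axis times angle).
In Python, from bench import readout, grab_frame, camera_model, r gives the robot as it stands.
- The arm moves only by the tool apply_moves, never from a script. Its argument "deltas" is a list of rows, each an object with "xyz": the shift along the world's x, y, z in m, a list of three; "turn": the turn about the world's z in rad. In form: [{"xyz": [dx, dy, dz], "turn": turn}, ...]. A call has 1 to 12 rows; each row shifts and turns the commanded pose from where the row before left it; what a row does not reach is not made up. A row lasts 1/12 s, in which the tool goes at most 41.7 mm and 7.16 degrees, less where a joint would pass 70% of its speed; a pose out of reach is approached as far as the arm can. A call with a gripper value outside its range is refused whole. "claw" is the gripper's target within -1 to 1 (shut at 1, half-way at 0, fully open at -1), set as the call begins (left out, the last holds). The fingers move at their own pace and stop on an object; "squeeze" is the grip in N (left out, the last holds). Time passes only in rows, so rows that do not move let the fingers close. It gives the time, the measured TCP pose, the force and the opening at its end, in the units of the state.
- readout.get_obs(): the state, without advancing time (a new reading comes with each control period).
- grab_frame(name): name is "side" or "top"; returns the picture (384x512x3 uint8, red, green, blue); there is no depth.
- camera_model(name): a dict with "intrinsics" (3x3 intrinsics, pixels), "R" (3x3) and "t" (3): a world point X has camera coordinates R X + t. Camera axes: x right, y down, z forward; pixel columns grow to the right and rows downward; lengths in m; the calibration is good to about 2 mm. A picture is of the moment at which its call begins. camera_model takes no time and is no camera call.
- r.hand_in(): hands the job in, once; it reports no verdict.
The state is a dict: "clock": time; "joints": joint angles; "qvel": joint speeds; "tau": joint torques, N m; "tcp_pos": TCP position; "orientation": TCP orientation; "contact_force": force on the tool from outside, world axes, zero at the start; "moment": the same for the moment, N m; "grip_width": finger opening in m.
Only numpy, scipy, OpenCV 4.12 (cv2) and the standard library are available. Lean on these libraries where they do the work, as an engineer would, in place of code of your own. Each camera call takes 0.05 s, during which the arm holds its last target.

### The job

Lift the cover off the laser power supply and lay it flat on the rubber mat, then take the hooked picker from its stand and use it to lift every module out of the deep bays by its wire bail and set each one down gently, standing upright on the floor of the grey tray. When the bays are empty, hang the picker back in the slot of its stand and put the cover back squarely so that it closes all the bays. Never touch a module with the gripper while it is inside the supply, do not drop the modules, and leave everything else on the bench where it is.

Things in the scene. Friction and masses are not known exactly. Their poses are not given: they have to be found in the camera images.
- chassis: Fixed grey steel housing, 96 (its x) x 204 (its y) x 150 mm high, x roughly away from the robot. Origin: centre of underside. Three open-topped bays in a row at y = -66, 0, +66 mm, each 84 (x) by 60 (y) mm inside, walls 6 mm; bay floors 4 mm, rim 150 mm above the origin. Closed by the cover at the start.
- cover: Loose flat aluminium plate, 124 (its x) x 236 (its y) x 5 mm, about 0.3 kg, lying on the rim of the supply, no locating pegs. Origin: centre of underside. On top a black bar handle along y: 90 mm long, 14 mm wide (x), 33 to 45 mm above the origin, on 12 mm posts at y = -39 and +39 mm.
- mat: Fixed black rubber mat, 150 (its x) x 250 (its y) x 3 mm, flat on the bench to the left or the right of the robot. Origin: centre of underside.
- tray: Fixed grey tray, 140 (its x) x 220 (its y) mm, on the other side from the mat. Floor 4 mm thick, lips 5 mm thick and 14 mm high overall. Origin: centre of underside.
- stand: Fixed picker stand. Origin on the bench under the middle of its slot. Two level prongs along x, 12 mm wide, 18 mm apart, x = -23 to +40 mm, upper face 150 mm above the bench; two uprights under them from x = +40 mm on. The slot is open at its -x end (roughly towards the robot). Base plate 10 mm thick, x -35 to +65, y -50 to +50 mm.
- seat (a point): Middle of the stand's slot, 150 mm above the bench, where the underside of the picker's collar rests; axes as the stand.
- picker: Long-reach hooked picker, 0.14 kg, hanging upright in the stand, hook pointing along the stand's +x. Origin: centre of the collar's underside, z up, x the way the hook points. Collar 40 x 40 x 6 mm; above it a square wooden handle 22 x 22 mm, 6 to 62 mm above the origin; below it a rod 8 mm thick. It leaves the stand lifted about 10 mm and slid out by the slot's open end.
- hook (a point): On the picker: middle of the hook's mouth, on the axis of its level 5 mm bar, 126 mm below the picker's origin and 13.75 mm along its x from the rod's axis. The bar runs from the rod to x = 28.5 mm from the rod's axis, where a 5 mm tip turns up to 8 mm above the bar's axis; the mouth between rod and tip is 19 mm.
- module0: Plug-in module, about 0.1 kg, upright on a bay's floor (absent in some starts). Block 26 (x) x 46 (y) x 26 mm; above it a bail of 5 mm steel wire in the y-z plane: legs at y = -20 and +20 mm, level top with axis 53 mm above the origin. Origin: centre of underside. It stands 8 to 18 mm off the bay's middle to the supply's +x, so the hook has room on the -x side; x within 0.1 rad of the supply's.
- module1: Plug-in module, about 0.1 kg, upright on a bay's floor (absent in some starts). Block 26 (x) x 46 (y) x 26 mm; above it a bail of 5 mm steel wire in the y-z plane: legs at y = -20 and +20 mm, level top with axis 53 mm above the origin. Origin: centre of underside. It stands 8 to 18 mm off the bay's middle to the supply's +x, so the hook has room on the -x side; x within 0.1 rad of the supply's.
- module2: Plug-in module, about 0.1 kg, upright on a bay's floor (absent in some starts). Block 26 (x) x 46 (y) x 26 mm; above it a bail of 5 mm steel wire in the y-z plane: legs at y = -20 and +20 mm, level top with axis 53 mm above the origin. Origin: centre of underside. It stands 8 to 18 mm off the bay's middle to the supply's +x, so the hook has room on the -x side; x within 0.1 rad of the supply's.
Not all that is in view belongs to the job. What is shaped like the stand but red is not meant.

How it is judged:
By the outcome, as a careful person would: the job done as asked, in the order asked, and still so for the second after the job is handed in, with the robot touching nothing.
Of module0, module1, module2 only 2 to 3 are there at a start; the rules pass over those that are not, and their reading is None.
At some moment in a run one of cover may be knocked a few centimetres aside while the robot is not near it.
It also fails if it takes over 210 s, if anything falls off the work surface, if the arm or the gripper's body presses on something with over 40 N, if the wrist force passes 120 N, or if a joint passes its speed limit or range.

## Working session

There is one attempt and no reset: what is moved stays moved. The work goes in short steps, Python scripts to look and compute and a tool call to move; the robot and the scene stay as the last step left them, time stands still between calls to the robot, and variables do not carry over. Pictures are saved under pics/ and viewed, and the job is handed in when it is done.

Besides the shell and the picture viewer there is one more tool, called after "Call:" as a command line: name --argument value ..., lists and objects as JSON in quotes. apply_moves: Moves the arm, as the interface text tells. Its arguments: {"type":"object","properties":{"deltas":{"type":"array"},"claw":{"type":"number"},"squeeze":{"type":"number"}},"required":["deltas"]}

```bash
mkdir -p pics; ls
cat > h.py <<'E'
import numpy as np, cv2
from bench import readout, grab_frame, camera_model, r
def snap(name,fn):
    im=grab_frame(name); cv2.imwrite('pics/'+fn,im[:,:,::-1]); return im
def ray(name,u,v,z):
    c=camera_model(name);K=np.array(c['intrinsics']);R=np.array(c['R']);t=np.array(c['t'])
    o=-R.T@t; d=R.T@np.linalg.inv(K)@np.array([u,v,1.]); s=(z-o[2])/d[2]; return o+s*d
def proj(name,X):
    c=camera_model(name);K=np.array(c['intrinsics']);R=np.array(c['R']);t=np.array(c['t'])
    p=K@(R@np.array(X,float)+t); return p[:2]/p[2]
def tri(ua,ub,a='top',b='side'):
    A=[];
    for n,(u,v) in((a,ua),(b,ub)):
        c=camera_model(n);P=np.array(c['intrinsics'])@np.c_[np.array(c['R']),np.array(c['t'])]
        A.append(P)
    X=cv2.triangulatePoints(A[0],A[1],np.array(ua,float).reshape(2,1),np.array(ub,float).reshape(2,1))
    return (X[:3]/X[3]).ravel()
E
python3 - <<'E'
from h import *
snap('top','top0.png');snap('side','side0.png')
print(readout.get_obs())
for n in('top','side'):
    c=camera_model(n);print(c, -np.array(c['R']).T@np.array(c['t']))
E
```

```text
pics
{'clock': 0.1, 'joints': array([-1.37912365,  0.47773741,  0.02234943,  1.55633672, -0.01149214,
        1.10930624, -0.08308732]), 'qvel': array([ 0.00036365, -0.00462124, -0.0002224 , -0.00049245,  0.00011063,
       -0.00117545, -0.00115842]), 'tau': array([ 3.85512103e-03, -5.97764397e+01,  1.61333978e+00, -2.81952721e+01,
        1.27859481e-02,  4.97173503e-03, -1.46029475e-05]), 'tcp_pos': array([0.19925255, 0.64466726, 0.40381614]), 'orientation': array([-4.69055859e-01, -3.10625950e+00,  2.59995959e-03]), 'contact_force': array([-0.45954756,  0.24647907,  0.11132365]), 'moment': array([-0.01801326,  0.01023131, -0.02516726]), 'grip_width': 0.0852312830094697}
{'intrinsics': array([[466.59710443,   0.        , 261.26362723],
       [  0.        , 466.59710443, 191.18792645],
       [  0.        ,   0.        ,   1.        ]]), 'R': array([[ 2.01226988e-02, -9.99789409e-01,  4.02681941e-03],
       [-9.77470108e-01, -2.05195883e-02, -2.10074118e-01],
       [ 2.10112507e-01,  2.91162609e-04, -9.77677170e-01]]), 't': array([-0.07276086,  0.57929219,  1.37471682])} [ 0.27885975 -0.06125896  1.46601654]
{'intrinsics': array([[500.06988714,   0.        , 262.72989898],
       [  0.        , 500.06988714, 194.77835661],
       [  0.        ,   0.        ,   1.        ]]), 'R': array([[ 5.05739413e-02, -9.98719827e-01,  9.91548151e-04],
       [-9.49748749e-01, -4.84011341e-02, -3.09248514e-01],
       [ 3.08900615e-01,  1.46981946e-02, -9.50980743e-01]]), 't': array([-0.0979859 ,  0.56556555,  1.406134  ])} [ 0.10774505 -0.09115407  1.51220382]
```

View pics/top0.png

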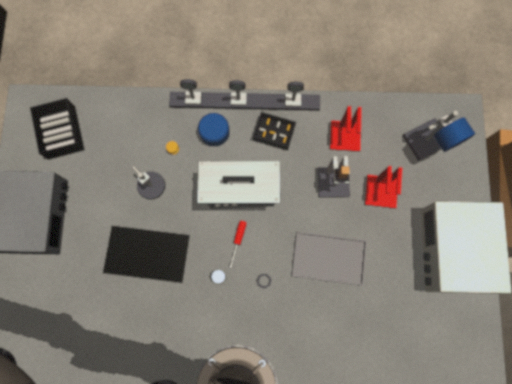

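View pics/side0.png

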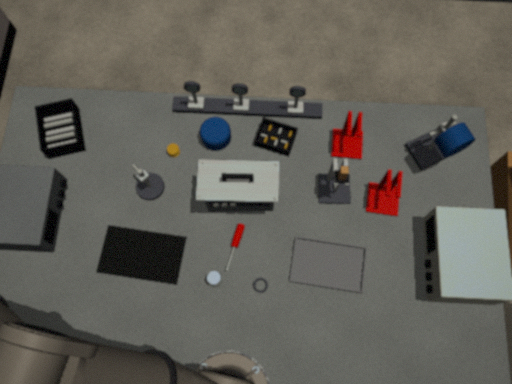

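Run:
```python
from h import *
a=cv2.imread('pics/top0.png');b=cv2.imread('pics/side0.png')
def crop(im,x,y,w,h,s,fn): cv2.imwrite('pics/'+fn,cv2.resize(im[y:y+h,x:x+w],None,fx=s,fy=s,interpolation=cv2.INTER_CUBIC))
c1=[cv2.resize(i[130:230,300:420],None,fx=5,fy=5,interpolation=cv2.INTER_CUBIC) for i in (a,b)]
cv2.imwrite('pics/stand0.png',cv2.resize(np.vstack(c1),(480,800))[:,:] if 0 else cv2.resize(np.hstack(c1),(800,333)))
c1=[i[140:230,180:300] for i in (a,b)]
cv2.imwrite('pics/cov0.png',cv2.resize(np.hstack(c1),(800,300),interpolation=cv2.INTER_CUBIC))
for n,pts in {'mat':[(111,227),(189,235),(184,282),(104,274)],'tray':[(295,234),(365,240),(363,284),(292,277)]}.items():
    P=np.array([ray('top',u,v,.003 if n=='mat' else .014) for u,v in pts]);print(n,P.round(3),P.mean(0).round(3))
P=np.array([ray('top',u,v,.155) for u,v in [(198,161),(280,161),(280,203),(198,203)]]);print(P.round(3),P.mean(0))
```

```text
mat [[0.468 0.41  0.003]
 [0.448 0.163 0.003]
 [0.303 0.171 0.003]
 [0.322 0.419 0.003]] [0.385 0.291 0.003]
tray [[ 0.456 -0.169  0.014]
 [ 0.442 -0.387  0.014]
 [ 0.307 -0.377  0.014]
 [ 0.324 -0.16   0.014]] [ 0.383 -0.273  0.014]
[[ 0.647  0.125  0.155]
 [ 0.652 -0.114  0.155]
 [ 0.527 -0.115  0.155]
 [ 0.522  0.119  0.155]] [0.58697865 0.00388126 0.155     ]
```

View pics/stand0.png

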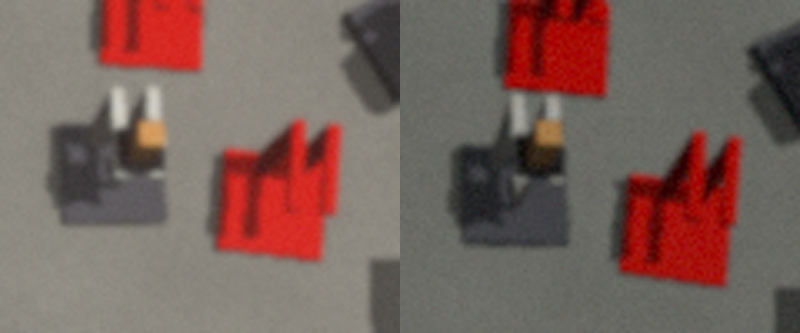

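View pics/cov0.png

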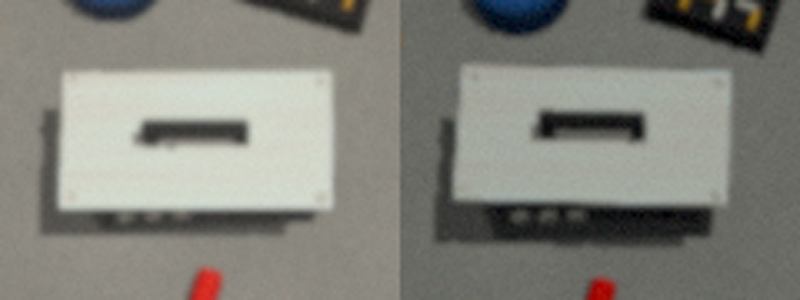

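```bash
cat >> h.py <<'E'
def rect(name,mask,z,box):
    x,y,w,h=box; m=np.zeros_like(mask); m[y:y+h,x:x+w]=mask[y:y+h,x:x+w]
    cs,_=cv2.findContours(m.astype(np.uint8),cv2.RETR_EXTERNAL,cv2.CHAIN_APPROX_NONE)
    c=max(cs,key=cv2.contourArea).reshape(-1,2)
    P=np.array([ray(name,u,v,z)[:2] for u,v in c])
    (cx,cy),(w,h),a=cv2.minAreaRect(P.astype(np.float32)*1000)
    return np.array([cx,cy,w,h]).round(1),round(a,2),len(c)
E
python3 - <<'E'
from h import *
for n in('top','side'):
    im=cv2.imread(f'pics/{n}0.png').astype(int); b,g,rr=im[...,0],im[...,1],im[...,2]
    v=im.max(2)
    print(n,'cover',rect(n,v>150,.155,(185,150,105,70)))
    hb=(v<120)
    print('handle',rect(n,hb,.195,(212,170,50,25)))
    print('mat',rect(n,v<45,.003,(90,215,110,75)))
    print('stand base',rect(n,(v<95)&(rr-b<15),.010,(312,150,42,60)))
    print('woodtop',rect(n,(rr-b>40)&(rr-g>15)&(rr<250),.212,(325,155,30,35)))
    g0=im[255,325]; print('traycol',g0,im[255,280],im[210,320],im[195,340])
E
```

```text
top cover (array([588.9,   4.7, 127.6, 238.8]), 1.0, 244)
handle (array([584.1,   6.3,  14.4,  86.8]), 1.21, 70)
mat (array([386.9, 294. , 239. , 139.1]), 84.24, 238)
stand base (array([ 642.2, -279.6,   89.5,  112.9]), 23.46, 137)
woodtop (array([ 612.2, -290.9,   25. ,   26.2]), 89.12, 30)
traycol [132 138 144] [132 143 146] [130 140 143] [93 89 93]
side cover (array([590. ,   4. , 120.7, 232. ]), 1.94, 234)
handle (array([583.8,   4.9,  26.4,  92.7]), 0.83, 78)
mat (array([389.6, 292.5, 244.1, 144.7]), 84.19, 244)
stand base (array([ 647.1, -284.8,  141.9,  119.4]), 2.64, 154)
woodtop (array([ 614. , -293. ,   24.5,   22.3]), 0.16, 26)
traycol [105 106 109] [ 98 106 106] [100 107 106] [76 67 66]
```

Call:
apply_moves --deltas '[{"xyz": [0,0,0.03],"turn": 0},{"xyz": [0.0194,-0.032,0.002],"turn": -0.0625},{"xyz": [0.0194,-0.032,0.002],"turn": -0.0625},{"xyz": [0.0194,-0.032,0.002],"turn": -0.0625},{"xyz": [0.0194,-0.032,0.002],"turn": -0.0625},{"xyz": [0.0194,-0.032,0],"turn": -0.0625},{"xyz": [0.0194,-0.032,0],"turn": -0.0625},{"xyz": [0.0194,-0.032,0],"turn": -0.0625},{"xyz": [0.0194,-0.032,0],"turn": -0.0625},{"xyz": [0.0194,-0.032,0],"turn": -0.0625},{"xyz": [0.0194,-0.032,0],"turn": -0.0625}]' --claw -1

```text
clock: 1.02
tcp_pos: [0.3938, 0.323, 0.4425]
orientation: [-1.406, -2.809, 0.001]
contact_force: [0.4, 0.9, 0.6]
grip_width: 0.0855
```

Call:
apply_moves --deltas '[{"xyz": [0.0194,-0.032,0],"turn": -0.0625},{"xyz": [0.0194,-0.032,0],"turn": -0.0625},{"xyz": [0.0194,-0.032,0],"turn": -0.0625},{"xyz": [0.0194,-0.032,0],"turn": -0.0625},{"xyz": [0.0194,-0.032,0],"turn": -0.0625},{"xyz": [0.0194,-0.032,0],"turn": -0.0625},{"xyz": [0.0194,-0.032,0],"turn": -0.0625},{"xyz": [0.0194,-0.032,0],"turn": -0.0625},{"xyz": [0.0194,-0.032,0],"turn": -0.0625},{"xyz": [0.0194,-0.032,0],"turn": -0.0625},{"xyz": [0,0,0],"turn": 0},{"xyz": [0,0,0],"turn": 0}]'

```text
clock: 2.02
tcp_pos: [0.5877, 0.0024, 0.4423]
orientation: [2.203, 2.239, -0.002]
contact_force: [-0.3, 1.0, -0.3]
grip_width: 0.0852
```

```bash
cat >> h.py <<'E'
def st():
    from scipy.spatial.transform import Rotation as Ro
    o=readout.get_obs(); M=Ro.from_rotvec(o['orientation']).as_matrix()
    print('t',round(o['clock'],2),'p',o['tcp_pos'].round(4),'ydir',np.arctan2(M[1,1],M[0,1]).round(4),'zax',M[:,2].round(3),'F',o['contact_force'].round(1),'w',round(o['grip_width'],4),'j',o['joints'].round(2))
E
python3 -c "
from h import *;st()"
```

```text
t 2.02 p [0.5877 0.0024 0.4423] ydir 0.0163 zax [-0.001 -0.002 -1.   ] F [-0.3  1.  -0.3] w 0.0852 j [-0.56  0.33  0.58  1.76 -0.2   1.11  0.1 ]
```

Call:
apply_moves --deltas '[{"xyz": [-0.002,0.003,-0.03],"turn": 0.004},{"xyz": [0,0,-0.03],"turn": 0},{"xyz": [0,0,-0.02],"turn": 0},{"xyz": [0,0,-0.01],"turn": 0},{"xyz": [0,0,-0.0075],"turn": 0},{"xyz": [0,0,0],"turn": 0},{"xyz": [0,0,0],"turn": 0}]'

```text
clock: 2.6
tcp_pos: [0.5856, 0.0083, 0.3459]
orientation: [2.193, 2.249, 0.001]
contact_force: [0.8, 0.3, 0.2]
grip_width: 0.0853
```

Call:
apply_moves --deltas '[{"xyz": [0,0,0],"turn": 0},{"xyz": [0,0,0],"turn": 0},{"xyz": [0,0,0],"turn": 0},{"xyz": [0,0,0],"turn": 0},{"xyz": [0,0,0],"turn": 0},{"xyz": [0,0,0],"turn": 0},{"xyz": [0,0,0],"turn": 0},{"xyz": [0,0,0],"turn": 0},{"xyz": [0,0,0],"turn": 0},{"xyz": [0,0,0],"turn": 0}]' --claw 1 --squeeze 60

```text
clock: 3.43
tcp_pos: [0.5859, 0.0079, 0.3459]
orientation: [2.193, 2.248, 0.002]
contact_force: [2.0, 0.9, 6.4]
grip_width: 0.0128
```

```bash
python3 -c "
from h import *;st()"
```

```text
t 3.43 p [0.5859 0.0079 0.3459] ydir 0.0251 zax [ 0.002  0.    -1.   ] F [2.  0.9 6.4] w 0.0128 j [-0.53  0.43  0.53  1.86 -0.27  0.92  0.16]
```

Call:
apply_moves --deltas '[{"xyz": [0,0,0.005],"turn": 0},{"xyz": [0,0,0.01],"turn": 0},{"xyz": [0,0,0.015],"turn": 0},{"xyz": [0,0,0.02],"turn": 0},{"xyz": [0,0,0.02],"turn": 0},{"xyz": [0,0,0.02],"turn": 0},{"xyz": [0,0,0.01],"turn": 0},{"xyz": [0,0,0],"turn": 0},{"xyz": [0,0,0],"turn": 0}]'

```text
clock: 4.18
tcp_pos: [0.585, 0.008, 0.4449]
orientation: [-2.193, -2.249, 0.0]
contact_force: [-0.4, -0.3, -3.8]
grip_width: 0.0132
```

```bash
python3 -c "
from h import *;st();snap('top','top1.png')"
```

```text
t 4.18 p [0.585  0.008  0.4449] ydir 0.0252 zax [-0.  0. -1.] F [-0.4 -0.3 -3.8] w 0.0132 j [-0.57  0.32  0.58  1.76 -0.2   1.12  0.09]
```

View pics/top1.png

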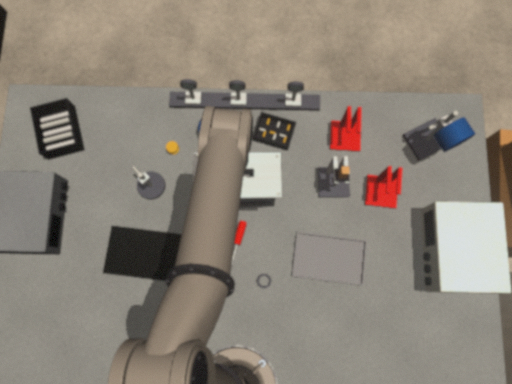

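Call:
apply_moves --deltas '[{"xyz": [-0.01,0.014,0],"turn": -0.005},{"xyz": [-0.017,0.025,0],"turn": -0.01},{"xyz": [-0.017,0.025,0],"turn": -0.01},{"xyz": [-0.017,0.025,0],"turn": -0.01},{"xyz": [-0.017,0.025,0],"turn": -0.01},{"xyz": [-0.017,0.025,0],"turn": -0.01},{"xyz": [-0.017,0.025,0],"turn": -0.01},{"xyz": [-0.017,0.025,0],"turn": -0.01},{"xyz": [-0.017,0.025,0],"turn": -0.01},{"xyz": [-0.017,0.025,0],"turn": -0.01},{"xyz": [-0.017,0.025,0],"turn": -0.01},{"xyz": [-0.017,0.024,0],"turn": -0.01}]'

```text
clock: 5.23
tcp_pos: [0.3868, 0.2968, 0.4437]
orientation: [2.319, 2.119, -0.004]
contact_force: [0.8, -0.0, -3.1]
grip_width: 0.0127
```

Call:
apply_moves --deltas '[{"xyz": [0,0,-0.04],"turn": 0},{"xyz": [0,0,-0.04],"turn": 0},{"xyz": [0,0,-0.04],"turn": 0},{"xyz": [0,0,-0.03],"turn": 0},{"xyz": [0,0,0],"turn": 0},{"xyz": [0,0,0],"turn": 0}]'

```text
clock: 5.73
tcp_pos: [0.3877, 0.2952, 0.2936]
orientation: [2.319, 2.118, -0.009]
contact_force: [-0.7, 1.4, -2.1]
grip_width: 0.0129
```

```bash
python3 -c "
from h import *;st();snap('top','top2.png');snap('side','side2.png')"
```

```text
t 5.73 p [0.3877 0.2952 0.2936] ydir -0.0905 zax [-0.004 -0.005 -1.   ] F [-0.7  1.4 -2.1] w 0.0129 j [-1.08  0.33  0.36  2.12 -0.17  0.73 -0.7 ]
```

View pics/top2.png

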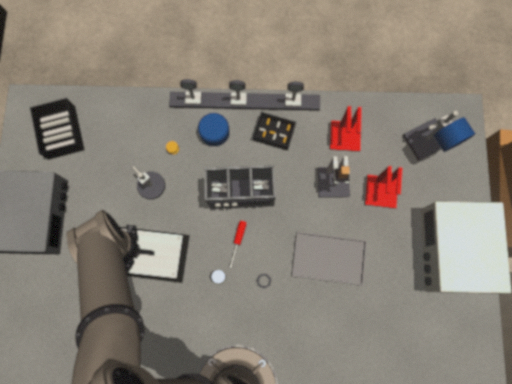

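Call:
apply_moves --deltas '[{"xyz": [0,0,-0.02],"turn": 0},{"xyz": [0,0,-0.02],"turn": 0},{"xyz": [0,0,-0.02],"turn": 0},{"xyz": [0,0,-0.015],"turn": 0},{"xyz": [0,0,-0.01],"turn": 0},{"xyz": [0,0,0],"turn": 0},{"xyz": [0,0,0],"turn": 0}]'

```text
clock: 6.42
tcp_pos: [0.389, 0.2964, 0.2114]
orientation: [-2.319, -2.119, -0.003]
contact_force: [0.2, 0.3, -2.0]
grip_width: 0.0131
```

```bash
python3 -c "
from h import *;st()"
```

```text
t 6.42 p [0.389  0.2964 0.2114] ydir -0.0901 zax [ 0.001  0.001 -1.   ] F [ 0.2  0.3 -2. ] w 0.0131 j [-1.01  0.48  0.29  2.15 -0.26  0.53 -0.62]
```

Call:
apply_moves --deltas '[{"xyz": [0,0,-0.004],"turn": 0},{"xyz": [0,0,-0.003],"turn": 0},{"xyz": [0,0,-0.002],"turn": 0},{"xyz": [0,0,-0.002],"turn": 0},{"xyz": [0,0,-0.001],"turn": 0},{"xyz": [0,0,0],"turn": 0},{"xyz": [0,0,0],"turn": 0}]'

```text
clock: 7.0
tcp_pos: [0.3885, 0.296, 0.1989]
orientation: [-2.319, -2.119, -0.001]
contact_force: [-2.4, -0.9, 5.2]
grip_width: 0.0125
```

```bash
python3 -c "
from h import *;st();snap('side','side2.png')"
```

```text
t 7.0 p [0.3885 0.296  0.1989] ydir -0.0901 zax [-0.     0.001 -1.   ] F [-2.4 -0.9  5.2] w 0.0125 j [-1.    0.51  0.27  2.16 -0.27  0.51 -0.61]
```

Contact. Release and rise.

Call:
apply_moves --deltas '[{"xyz": [0,0,0],"turn": 0},{"xyz": [0,0,0],"turn": 0},{"xyz": [0,0,0],"turn": 0},{"xyz": [0,0,0],"turn": 0},{"xyz": [0,0,0],"turn": 0},{"xyz": [0,0,0],"turn": 0},{"xyz": [0,0,0.02],"turn": 0},{"xyz": [0,0,0.04],"turn": 0},{"xyz": [0,0,0.04],"turn": 0},{"xyz": [0,0,0.04],"turn": 0},{"xyz": [0,0,0.04],"turn": 0},{"xyz": [0,0,0.04],"turn": 0}]' --claw -1

```text
clock: 8.05
tcp_pos: [0.3881, 0.2953, 0.4202]
orientation: [2.319, 2.119, -0.0]
contact_force: [0.3, 0.7, -0.7]
grip_width: 0.0853
```

Call:
apply_moves --deltas '[{"xyz": [0,0,0.03],"turn": 0},{"xyz": [-0.01,0.04,0],"turn": 0},{"xyz": [-0.01,0.04,0],"turn": 0},{"xyz": [-0.01,0.04,0],"turn": 0},{"xyz": [-0.01,0.04,0],"turn": 0},{"xyz": [-0.01,0.04,0],"turn": 0},{"xyz": [-0.01,0.04,0],"turn": 0},{"xyz": [0,0,0],"turn": 0}]'

```text
clock: 8.72
tcp_pos: [0.3227, 0.5437, 0.4468]
orientation: [-2.305, -2.129, -0.0]
contact_force: [-1.6, 0.6, -1.1]
grip_width: 0.0856
```

Run:
```python
from h import *
st();
for n in('top','side'):
    im=snap(n,n+'3.png')
    cv2.imwrite(f'pics/bays_{n}.png',cv2.resize(im[150:220,190:290,::-1],None,fx=8,fy=8,interpolation=cv2.INTER_CUBIC))
```

```text
t 8.72 p [0.3227 0.5437 0.4468] ydir -0.0794 zax [-0.002  0.003 -1.   ] F [-1.6  0.6 -1.1] w 0.0856 j [-1.36  0.38  0.3   1.63 -0.12  1.15 -1.1 ]
```

View pics/top3.png

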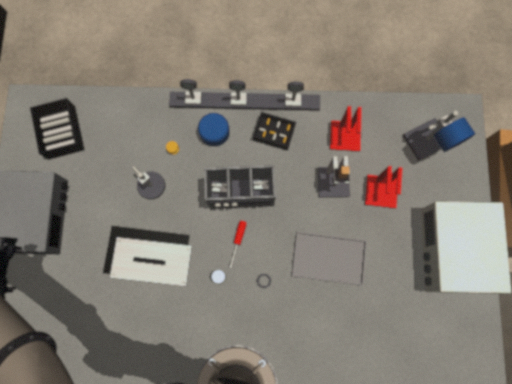

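View pics/bays_top.png

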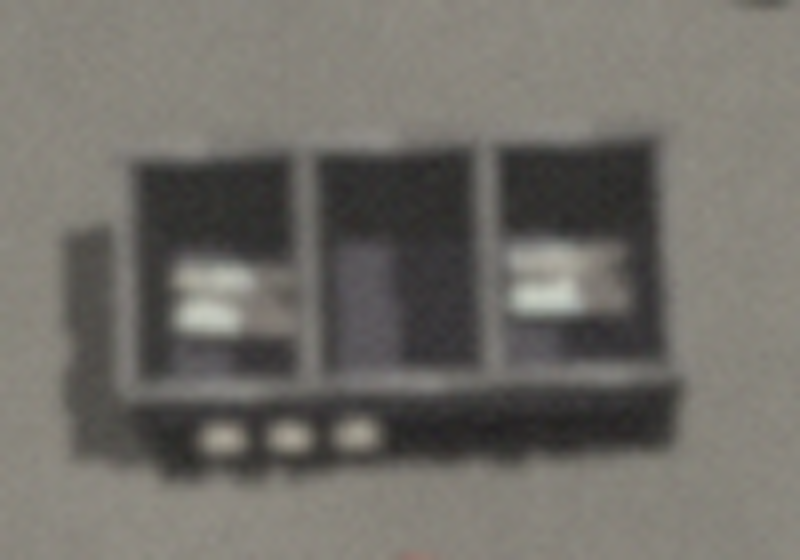

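View pics/bays_side.png

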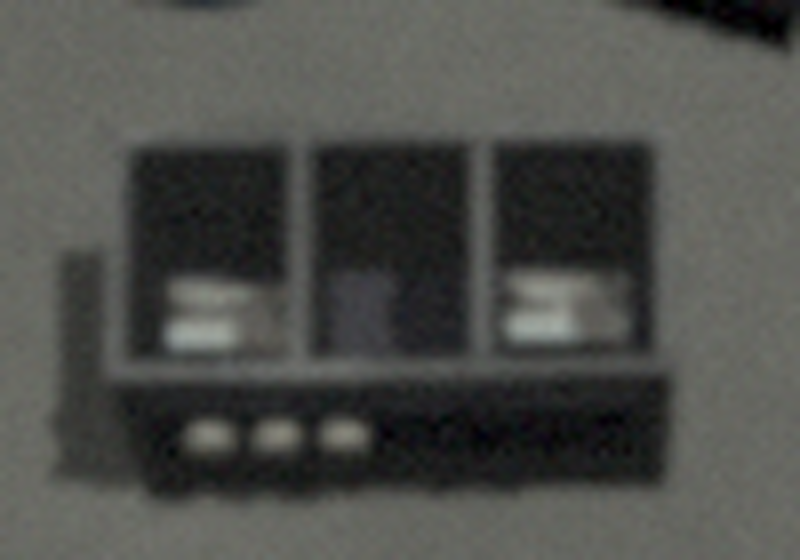

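Run:
```python
from h import *
for n in('top','side'):
    im=cv2.imread(f'pics/{n}3.png').astype(int);v=im.max(2)
    print(n,'cover',rect(n,v>(190 if n=='top' else 140),.008,(95,215,105,80)))
    print('matfull',rect(n,(v>(190 if n=='top' else 140))|(v<50),.004,(95,215,105,80)))
    print('handle',rect(n,v<100,.048,(128,250,46,20)))
    print('rim',rect(n,v<(95 if n=='top' else 75),.150,(200,160,80,60)))
for n in('top','side'):
  im=cv2.imread(f'pics/{n}3.png'); cv2.imwrite(f'pics/m_{n}.png',cv2.resize(im[210:300,90:210],None,fx=6,fy=6,interpolation=cv2.INTER_CUBIC))
```

```text
top cover (array([363.8, 276.8, 229.5, 118.5]), 84.87, 220)
matfull (array([364. , 277.8, 230.2, 118.8]), 84.87, 220)
handle (array([362.9, 273. ,  91.6,   9.6]), 84.15, 62)
rim (array([531.5,  16.7, 223.5,  79. ]), 76.48, 199)
side cover (array([365.8, 275.4, 232. , 121.4]), 85.09, 223)
matfull (array([366.5, 276.4, 232.6, 121.7]), 85.09, 223)
handle (array([362. , 271.6,  92.8,  17.5]), 84.78, 67)
rim (array([522.8,   9.7, 221.3,  82.8]), 81.04, 199)
```

View pics/m_top.png

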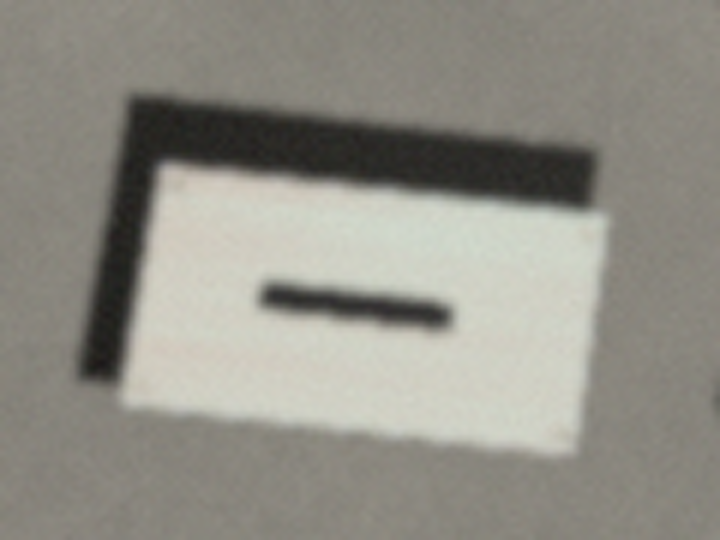

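Call:
apply_moves --deltas '[{"xyz": [0.005,-0.036,0],"turn": -0.0106},{"xyz": [0.005,-0.038,0],"turn": 0},{"xyz": [0.006,-0.039,0],"turn": 0},{"xyz": [0.006,-0.039,0],"turn": 0},{"xyz": [0.006,-0.039,0],"turn": 0},{"xyz": [0.006,-0.039,0],"turn": 0},{"xyz": [0.0065,-0.039,0],"turn": 0},{"xyz": [0,0,-0.04],"turn": 0},{"xyz": [0,0,-0.04],"turn": 0},{"xyz": [0,0,-0.04],"turn": 0},{"xyz": [0,0,-0.04],"turn": 0},{"xyz": [0,0,0],"turn": 0}]'

```text
clock: 9.82
tcp_pos: [0.3666, 0.2634, 0.2827]
orientation: [2.331, 2.103, -0.019]
contact_force: [-0.4, -1.2, -0.5]
grip_width: 0.0851
```

```bash
python3 -c "
from h import *;st()"
```

```text
t 9.82 p [0.3666 0.2634 0.2827] ydir -0.1029 zax [-0.008 -0.01  -1.   ] F [-0.4 -1.2 -0.5] w 0.0851 j [-1.1   0.3   0.39  2.2  -0.18  0.68 -0.68]
```

Call:
apply_moves --deltas '[{"xyz": [0,0,0],"turn": 0},{"xyz": [0,0,0],"turn": 0},{"xyz": [0,0,0],"turn": 0}]'

```text
clock: 10.07
tcp_pos: [0.3699, 0.2671, 0.2908]
orientation: [-2.331, -2.105, -0.007]
contact_force: [-0.1, 0.3, -0.5]
grip_width: 0.0852
```

```bash
python3 -c "
from h import *;st()"
```

```text
t 10.07 p [0.3699 0.2671 0.2908] ydir -0.1015 zax [ 0.003  0.004 -1.   ] F [-0.1  0.3 -0.5] w 0.0852 j [-1.1   0.29  0.4   2.19 -0.18  0.68 -0.68]
```

Call:
apply_moves --deltas '[{"xyz": [-0.0075,0.0075,-0.02],"turn": 0.012},{"xyz": [0,0,-0.02],"turn": 0},{"xyz": [0,0,-0.02],"turn": 0},{"xyz": [0,0,0],"turn": 0},{"xyz": [0,0,0],"turn": 0},{"xyz": [0,0,0],"turn": 0},{"xyz": [0,0,0],"turn": 0}]'

```text
clock: 10.65
tcp_pos: [0.3621, 0.2749, 0.23]
orientation: [-2.318, -2.12, -0.005]
contact_force: [-0.2, 1.2, -0.1]
grip_width: 0.0855
```

```bash
python3 -c "
from h import *;st()"
```

```text
t 10.65 p [0.3621 0.2749 0.23  ] ydir -0.0889 zax [ 0.002  0.003 -1.   ] F [-0.2  1.2 -0.1] w 0.0855 j [-1.06  0.41  0.33  2.23 -0.26  0.54 -0.62]
```

Call:
apply_moves --deltas '[{"xyz": [0,0,-0.012],"turn": 0},{"xyz": [0,0,-0.012],"turn": 0},{"xyz": [0,0,-0.006],"turn": 0},{"xyz": [0,0,0],"turn": 0},{"xyz": [0,0,0],"turn": 0}]'

```text
clock: 11.07
tcp_pos: [0.3616, 0.2745, 0.1987]
orientation: [-2.318, -2.121, -0.001]
contact_force: [0.1, 0.5, -0.6]
grip_width: 0.0857
```

Call:
apply_moves --deltas '[{"xyz": [0,0,0],"turn": 0},{"xyz": [0,0,0],"turn": 0},{"xyz": [0,0,0],"turn": 0},{"xyz": [0,0,0],"turn": 0},{"xyz": [0,0,0],"turn": 0},{"xyz": [0,0,0],"turn": 0},{"xyz": [0,0,0],"turn": 0},{"xyz": [0,0,0],"turn": 0},{"xyz": [0,0,0],"turn": 0},{"xyz": [0,0,0],"turn": 0}]' --claw 1 --squeeze 60

```text
clock: 11.9
tcp_pos: [0.3619, 0.2745, 0.1987]
orientation: [2.318, 2.12, 0.002]
contact_force: [-0.2, -0.3, 5.4]
grip_width: 0.0128
```

Call:
apply_moves --deltas '[{"xyz": [0,0,0.006],"turn": 0},{"xyz": [0,0,0.01],"turn": 0},{"xyz": [0.005,0.004,0.004],"turn": 0},{"xyz": [0.01,0.008,0],"turn": 0},{"xyz": [0.01,0.008,0],"turn": 0},{"xyz": [0,0,0],"turn": 0},{"xyz": [0,0,0],"turn": 0},{"xyz": [0,0,0],"turn": 0}]'

```text
clock: 12.57
tcp_pos: [0.3858, 0.294, 0.2181]
orientation: [-2.318, -2.121, 0.002]
contact_force: [-0.2, -0.9, -2.9]
grip_width: 0.0126
```

```bash
python3 -c "
from h import *;st()"
```

```text
t 12.57 p [0.3858 0.294  0.2181] ydir -0.0886 zax [-0.001 -0.001 -1.   ] F [-0.2 -0.9 -2.9] w 0.0126 j [-1.04  0.47  0.32  2.16 -0.28  0.55 -0.6 ]
```

Call:
apply_moves --deltas '[{"xyz": [0.001,-0.001,-0.008],"turn": 0},{"xyz": [0,0,-0.005],"turn": 0},{"xyz": [0,0,-0.003],"turn": 0},{"xyz": [0,0,-0.002],"turn": 0},{"xyz": [0,0,-0.001],"turn": 0},{"xyz": [0,0,0],"turn": 0},{"xyz": [0,0,0],"turn": 0},{"xyz": [0,0,0],"turn": 0}]'

```text
clock: 13.23
tcp_pos: [0.3874, 0.2935, 0.1993]
orientation: [2.318, 2.121, 0.001]
contact_force: [-0.2, -0.3, -3.4]
grip_width: 0.0123
```

Call:
apply_moves --deltas '[{"xyz": [0,0,0],"turn": 0},{"xyz": [0,0,0],"turn": 0},{"xyz": [0,0,0],"turn": 0},{"xyz": [0,0,0],"turn": 0},{"xyz": [0,0,0],"turn": 0},{"xyz": [0,0,0],"turn": 0},{"xyz": [0,0,0.02],"turn": 0},{"xyz": [0,0,0.03],"turn": 0},{"xyz": [0,0,0.04],"turn": 0},{"xyz": [0,0,0.04],"turn": 0},{"xyz": [0,0,0.04],"turn": 0},{"xyz": [0,0,0.04],"turn": 0}]' --claw -1

```text
clock: 14.23
tcp_pos: [0.3871, 0.2928, 0.4112]
orientation: [2.318, 2.12, -0.0]
contact_force: [0.1, 1.7, 0.2]
grip_width: 0.0853
```

```bash
python3 -c "
from h import *;st()"
```

```text
t 14.23 p [0.3871 0.2928 0.4112] ydir -0.089 zax [ 0. -0. -1.] F [0.1 1.7 0.2] w 0.0853 j [-1.17  0.16  0.45  2.01 -0.08  0.99 -0.78]
```

Run:
```python
from h import *
def rp(n,pts,z,off=(190,150),s=8):
    return np.array([ray(n,off[0]+(u+.5)/s-.5,off[1]+(v+.5)/s-.5,z)[:2] for u,v in pts])
for n,pts in {'top':[(135,163),(655,148),(665,367),(140,380)],'side':[(128,152),(652,145),(657,355),(125,355)]}.items():
    P=rp(n,pts,.150);print(n,(P*1000).round(1),(P.mean(0)*1000).round(1))
    e=P[0]+P[3]-P[1]-P[2];print('w',np.linalg.norm(e)/2,'yaw',np.arctan2(-e[0],e[1]).round(3))
for n in('top','side'):
    im=cv2.imread(f'pics/{n}3.png')
    cv2.imwrite(f'pics/b2_{n}.png',cv2.resize(im[160:205,200:282],None,fx=9,fy=9,interpolation=cv2.INTER_LANCZOS4))
    g=cv2.resize(im[145:205,308:358],None,fx=8,fy=8,interpolation=cv2.INTER_CUBIC); g=cv2.convertScaleAbs(g,alpha=1.3,beta=10)
    cv2.imwrite(f'pics/st_{n}.png',g)
cv2.imwrite('pics/st3.png',np.hstack([cv2.imread('pics/st_top.png'),cv2.imread('pics/st_side.png')]))
cv2.imwrite('pics/b3.png',np.vstack([cv2.imread('pics/b2_top.png'),cv2.imread('pics/b2_side.png')])[:,:738])
```

```text
top [[621.6 100. ]
 [631.3 -89.1]
 [549.9 -94. ]
 [541.1  94.6]] [586.    2.9]
w 0.18911850457362514 yaw 0.049
side [[622.  100.3]
 [634.4 -90.2]
 [554.1 -95.6]
 [544.4  94.7]] [588.7   2.3]
w 0.19072508060324178 yaw 0.058
```

View pics/st3.png

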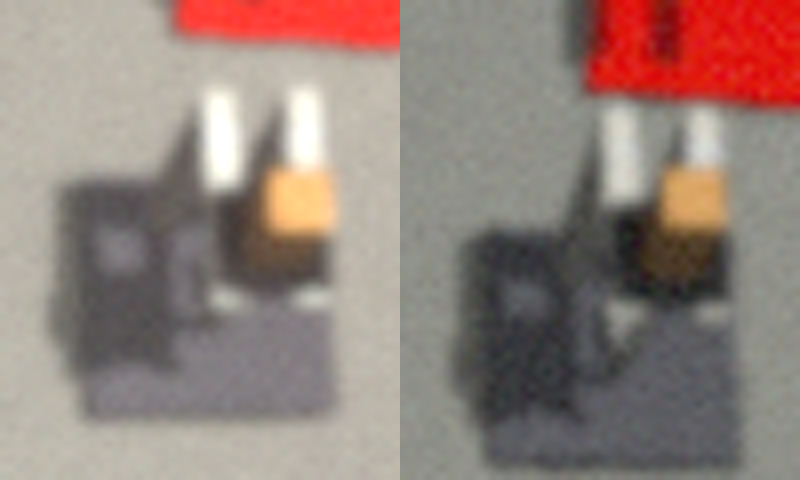

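View pics/b2_top.png

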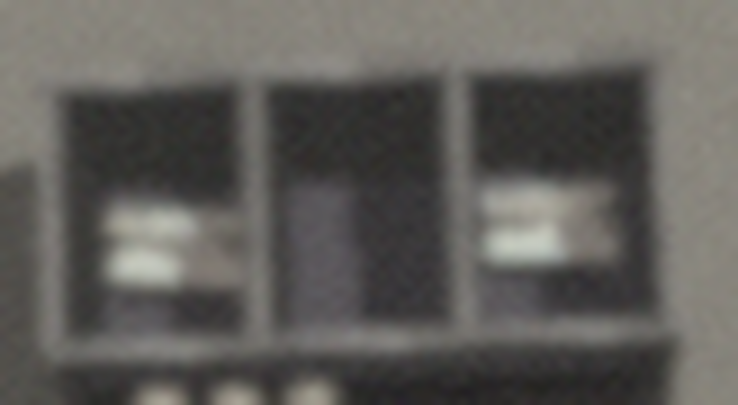

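View pics/b2_side.png

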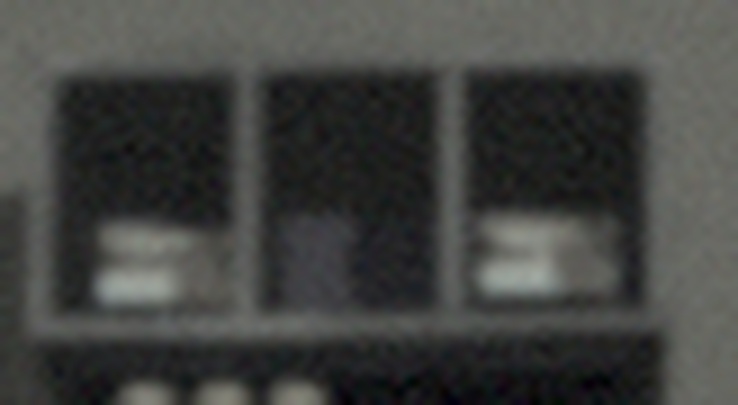

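Run:
```python
from h import *
def rp(n,pts,z,off,s):
    return np.array([ray(n,off[0]+(u+.5)/s-.5,off[1]+(v+.5)/s-.5,z)[:2] for u,v in pts])
cy=np.array([.587,.0025]);a=.05
R=np.array([[np.cos(a),-np.sin(a)],[np.sin(a),np.cos(a)]])
D={'top':{'L':[(103,207),(104,288),(243,210),(243,290)],'R':[(482,184),(484,264),(622,183),(622,266)]},
'side':{'L':[(96,222),(97,303),(230,228),(230,305)],'R':[(475,213),(477,294),(620,215),(615,297)]}}
for n in D:
  for k,p in D[n].items():
    P=rp(n,p,.030,(200,160),9); Q=(P-cy)@R
    print(n,k,'world',(P*1000).round(0).tolist(),'chassis',(Q*1000).round(0).tolist())
# line profile through block for bright/dark
for n in('top','side'):
  im=cv2.imread(f'pics/{n}3.png').max(2)
  print(n,'L col 214-216 rows 178-198',im[178:198,213:220].mean(1).round(0)); print('R',im[178:198,256:262].mean(1).round(0))
# picker/stand
for n,d in {'top':dict(wood=(299,200),base=[(85,415),(333,413),(328,175)],prt=[(222,90),(304,90)],prb=[(225,292),(313,298)]),'side':dict(wood=(695,197),base=[(485,467),(740,465)],prt=[(620,103),(705,108)],prb=[(622,300),(712,305)])}.items():
  o=(308,145)
  sh=0 if n=='top' else 400
  f=lambda q,z: (rp(n,[(q[0]-sh,q[1])],z,o,8)[0]*1000).round(1)
  print(n,'wood',f(d['wood'],.212),'base',[f(q,.010) for q in d['base']],'prong far',[f(q,.150) for q in d['prt']],'near',[f(q,.150) for q in d['prb']])
```

```text
top L world [[612.0, 98.0], [583.0, 97.0], [612.0, 49.0], [583.0, 48.0]] chassis [[30.0, 95.0], [1.0, 94.0], [27.0, 46.0], [-1.0, 46.0]]
top R world [[623.0, -34.0], [594.0, -36.0], [625.0, -84.0], [595.0, -84.0]] chassis [[34.0, -39.0], [5.0, -39.0], [33.0, -88.0], [3.0, -87.0]]
side L world [[616.0, 98.0], [586.0, 95.0], [616.0, 51.0], [588.0, 49.0]] chassis [[33.0, 94.0], [4.0, 93.0], [31.0, 47.0], [3.0, 47.0]]
side R world [[626.0, -34.0], [596.0, -36.0], [627.0, -84.0], [597.0, -84.0]] chassis [[37.0, -38.0], [7.0, -39.0], [36.0, -89.0], [6.0, -87.0]]
top L col 214-216 rows 178-198 [ 50.  53.  61.  78. 105. 143. 171. 171. 153. 156. 178. 191. 177. 136.
  92.  76.  84.  89.  95. 114.]
R [ 58.  82. 122. 154. 169. 163. 155. 172. 194. 196. 167. 112.  74.  75.
  79.  81.  87. 103. 117. 109.]
side L col 214-216 rows 178-198 [ 35.  32.  34.  33.  33.  39.  63.  98. 126. 125. 109. 112. 136. 153.
 147. 111.  75.  83.  94.  75.]
R [ 32.  32.  32.  33.  36.  64. 102. 131. 139. 126. 124. 144. 156. 152.
 112.  66.  63.  80.  72.  50.]
top wood [ 614.7 -292.1] base [array([ 578.5, -242.5]), array([ 581.4, -341.3]), array([ 679.5, -341.2])] prong far [array([ 672.4, -276. ]), array([ 673. , -306.1])] near [array([ 596.2, -276.1]), array([ 594.7, -307.9])]
side wood [ 616.4 -294.2] base [array([ 577.6, -243.4]), array([ 583.6, -343.4])] prong far [array([ 676.2, -276.4]), array([ 675.8, -307.5])] near [array([ 599.5, -277.5]), array([ 599.2, -310. ])]
```

Call:
apply_moves --deltas '[{"xyz": [0,0,0.03],"turn": 0},{"xyz": [0.0134,-0.0344,0.01],"turn": 0.0067},{"xyz": [0.0134,-0.0344,0.01],"turn": 0.0067},{"xyz": [0.0134,-0.0344,0],"turn": 0.0067},{"xyz": [0.0134,-0.0344,0],"turn": 0.0067},{"xyz": [0.0134,-0.0344,0],"turn": 0.0067},{"xyz": [0.0134,-0.0344,0],"turn": 0.0067},{"xyz": [0.0134,-0.0344,0],"turn": 0.0067},{"xyz": [0.0134,-0.0344,0],"turn": 0.0067},{"xyz": [0.0134,-0.0344,0],"turn": 0.0067},{"xyz": [0.0134,-0.0344,0],"turn": 0.0067}]'

```text
clock: 15.15
tcp_pos: [0.5214, -0.0524, 0.4593]
orientation: [-2.245, -2.198, -0.001]
contact_force: [0.8, 0.6, 0.4]
grip_width: 0.0854
```

Call:
apply_moves --deltas '[{"xyz": [0.0134,-0.0344,0],"turn": 0.0067},{"xyz": [0.0134,-0.0344,0],"turn": 0.0067},{"xyz": [0.0134,-0.0344,0],"turn": 0.0067},{"xyz": [0.0134,-0.0344,0],"turn": 0.0067},{"xyz": [0.0134,-0.0344,0],"turn": 0.0067},{"xyz": [0.0134,-0.0344,0],"turn": 0.0067},{"xyz": [0.0134,-0.0344,0],"turn": 0.0067},{"xyz": [0,0,0],"turn": 0},{"xyz": [0,0,0],"turn": 0},{"xyz": [0,0,0],"turn": 0}]'

```text
clock: 15.98
tcp_pos: [0.6151, -0.2912, 0.4587]
orientation: [-2.193, -2.248, -0.0]
contact_force: [-0.3, 0.1, -0.3]
grip_width: 0.0857
```

Run:
```python
from h import *
st();snap('top','top4.png')
im=snap('side','side4.png').astype(int);v=im.max(2)
print('cover',rect('side',v>140,.008,(90,215,105,80)))
```

```text
t 15.98 p [ 0.6151 -0.2912  0.4587] ydir 0.0249 zax [-0.001  0.001 -1.   ] F [-0.3  0.1 -0.3] w 0.0857 j [-0.14  0.53  0.74  1.51 -0.37  1.24  0.68]
cover (array([390.5, 318. , 187.3, 121.2]), 84.86, 173)
```

View pics/side4.png

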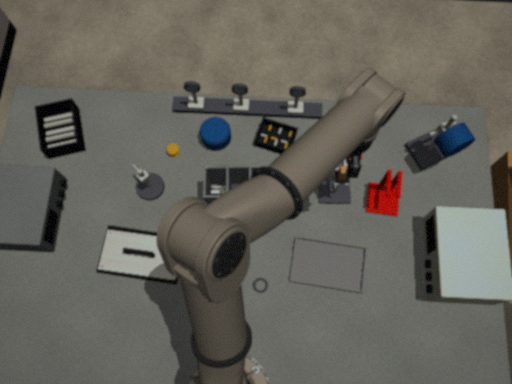

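Call:
apply_moves --deltas '[{"xyz": [0.0005,-0.0015,-0.03],"turn": 0},{"xyz": [0,0,-0.03],"turn": 0},{"xyz": [0,0,-0.03],"turn": 0},{"xyz": [0,0,-0.02],"turn": 0},{"xyz": [0,0,-0.01],"turn": 0},{"xyz": [0,0,0],"turn": 0},{"xyz": [0,0,0],"turn": 0},{"xyz": [0,0,0],"turn": 0}]'

```text
clock: 16.75
tcp_pos: [0.6162, -0.2929, 0.3412]
orientation: [2.191, 2.248, 0.002]
contact_force: [-0.2, -1.1, 0.5]
grip_width: 0.0852
```

Run:
```python
from h import *
st();a=snap('top','top5.png');b=snap('side','side5.png')
cv2.imwrite('pics/c5.png',np.hstack([cv2.resize(i[130:220,290:390,::-1],None,fx=4,fy=4,interpolation=cv2.INTER_CUBIC) for i in(a,b)]))
```

```text
t 16.75 p [ 0.6162 -0.2929  0.3412] ydir 0.0259 zax [ 0.003 -0.001 -1.   ] F [-0.2 -1.1  0.5] w 0.0852 j [-0.1   0.64  0.68  1.63 -0.45  1.04  0.75]
```

View pics/c5.png

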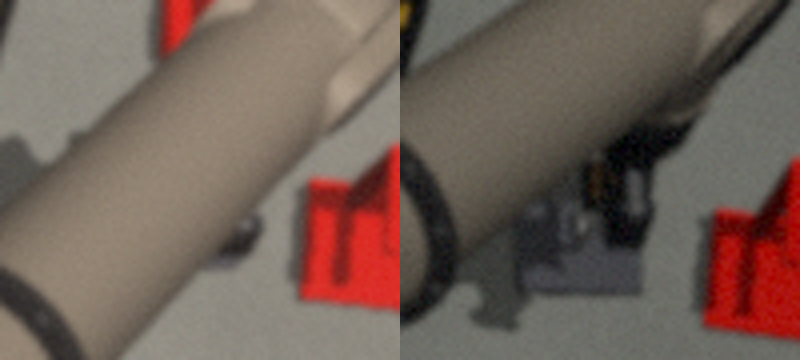

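Call:
apply_moves --deltas '[{"xyz": [0,0,-0.001],"turn": 0},{"xyz": [0,0,0],"turn": 0},{"xyz": [0,0,0],"turn": 0},{"xyz": [0,0,0],"turn": 0},{"xyz": [0,0,0],"turn": 0},{"xyz": [0,0,0],"turn": 0},{"xyz": [0,0,0],"turn": 0},{"xyz": [0,0,0],"turn": 0},{"xyz": [0,0,0],"turn": 0},{"xyz": [0,0,0],"turn": 0}]' --claw 1 --squeeze 80

```text
clock: 17.68
tcp_pos: [0.6158, -0.293, 0.3384]
orientation: [2.193, 2.249, 0.0]
contact_force: [0.7, -0.2, 1.3]
grip_width: 0.0214
```

Run:
```python
from h import *
st()
```

```text
t 17.68 p [ 0.6158 -0.293   0.3384] ydir 0.0253 zax [ 0. -0. -1.] F [ 0.7 -0.2  1.3] w 0.0214 j [-0.1   0.64  0.68  1.63 -0.45  1.03  0.75]
```

Call:
apply_moves --deltas '[{"xyz": [0,0,0.004],"turn": 0},{"xyz": [0,0,0.005],"turn": 0},{"xyz": [0,0,0.004],"turn": 0},{"xyz": [0,0,0],"turn": 0},{"xyz": [-0.01,-0.0003,0],"turn": 0},{"xyz": [-0.015,-0.0004,0],"turn": 0},{"xyz": [-0.015,-0.0004,0],"turn": 0},{"xyz": [-0.015,-0.0004,0],"turn": 0},{"xyz": [-0.015,-0.0004,0],"turn": 0},{"xyz": [-0.015,-0.0004,0],"turn": 0},{"xyz": [0,0,0],"turn": 0},{"xyz": [0,0,0],"turn": 0}]'

```text
clock: 18.68
tcp_pos: [0.5296, -0.2954, 0.3513]
orientation: [-2.194, -2.248, -0.001]
contact_force: [0.0, 0.2, -1.5]
grip_width: 0.0212
```

Run:
```python
from h import *
st();a=snap('top','top6.png');b=snap('side','side6.png')
cv2.imwrite('pics/c6.png',np.hstack([cv2.resize(i[130:230,280:380,::-1],None,fx=4,fy=4,interpolation=cv2.INTER_CUBIC) for i in(a,b)]))
```

```text
t 18.68 p [ 0.5296 -0.2954  0.3513] ydir 0.024 zax [ 0.     0.001 -1.   ] F [ 0.   0.2 -1.5] w 0.0212 j [-0.12  0.5   0.72  1.81 -0.4   0.97  0.79]
```

View pics/c6.png

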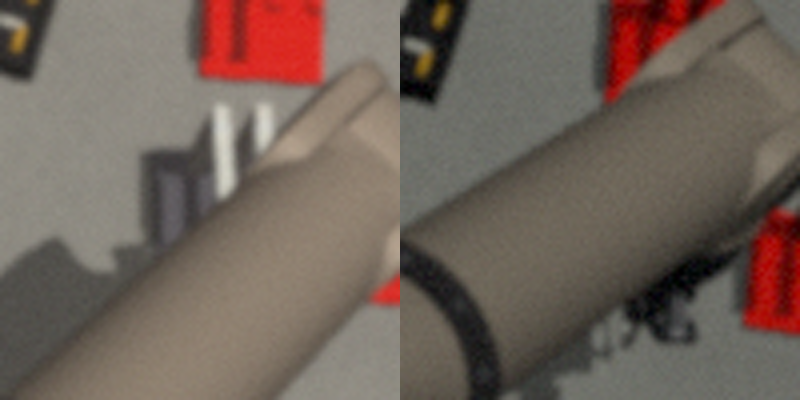

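Call:
apply_moves --deltas '[{"xyz": [0,0,0.02],"turn": 0},{"xyz": [0,0,0.03],"turn": 0},{"xyz": [0,0,0.03],"turn": 0},{"xyz": [0,0,0.03],"turn": 0},{"xyz": [0,0,0.03],"turn": 0},{"xyz": [0,0,0.01],"turn": 0},{"xyz": [0.003,0.0234,0],"turn": 0},{"xyz": [0.003,0.0234,0],"turn": 0},{"xyz": [0.003,0.0234,0],"turn": 0},{"xyz": [0.003,0.0234,0],"turn": 0},{"xyz": [0.004,0.0234,0],"turn": 0},{"xyz": [0.004,0.0234,0],"turn": 0}]'

```text
clock: 19.78
tcp_pos: [0.5511, -0.1531, 0.5006]
orientation: [-2.192, -2.25, 0.001]
contact_force: [-0.3, 0.8, -1.3]
grip_width: 0.0212
```

Call:
apply_moves --deltas '[{"xyz": [0.004,0.0234,0],"turn": 0},{"xyz": [0.004,0.0234,0],"turn": 0},{"xyz": [0.004,0.0234,0],"turn": 0},{"xyz": [0.004,0.0234,0],"turn": 0},{"xyz": [0,0,0],"turn": 0},{"xyz": [0,0,0],"turn": 0},{"xyz": [0,0,0],"turn": 0},{"xyz": [0,0,0],"turn": 0}]'

```text
clock: 20.45
tcp_pos: [0.5665, -0.0624, 0.501]
orientation: [2.195, 2.247, -0.001]
contact_force: [0.3, -0.3, -1.8]
grip_width: 0.0209
```

Run:
```python
from h import *
st();a=snap('top','top7.png');b=snap('side','side7.png')
cv2.imwrite('pics/c7.png',np.hstack([cv2.resize(i[110:230,190:310,::-1],None,fx=3.3,fy=3.3,interpolation=cv2.INTER_CUBIC) for i in(a,b)]))
```

```text
t 20.45 p [ 0.5665 -0.0624  0.501 ] ydir 0.0235 zax [-0.    -0.001 -1.   ] F [ 0.3 -0.3 -1.8] w 0.0209 j [-0.6   0.27  0.75  1.73 -0.19  1.22  0.22]
```

View pics/c7.png

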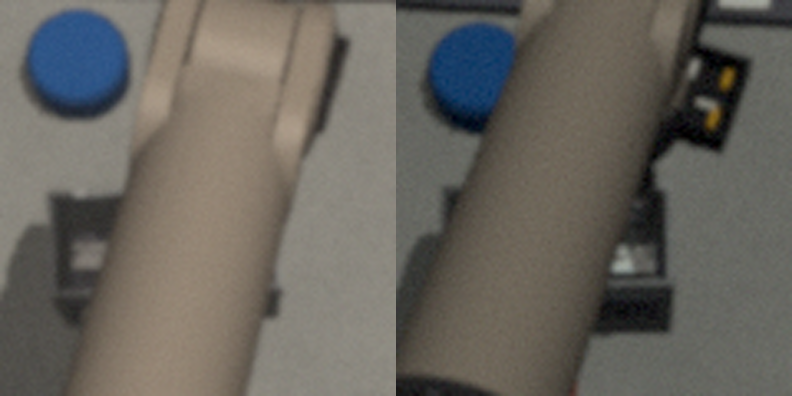

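Call:
apply_moves --deltas '[{"xyz": [0,0.001,-0.02],"turn": 0},{"xyz": [0,0,-0.02],"turn": 0},{"xyz": [0,0,-0.02],"turn": 0},{"xyz": [0,0,-0.02],"turn": 0},{"xyz": [0,0,0],"turn": 0},{"xyz": [0,0,0],"turn": 0}]'

```text
clock: 21.05
tcp_pos: [0.5664, -0.0608, 0.4209]
orientation: [-2.194, -2.247, 0.002]
contact_force: [0.3, -0.3, -1.3]
grip_width: 0.0207
```

Call:
apply_moves --deltas '[{"xyz": [0,0,-0.015],"turn": 0},{"xyz": [0,0,-0.015],"turn": 0},{"xyz": [0,0,-0.015],"turn": 0},{"xyz": [0,0,-0.01],"turn": 0},{"xyz": [0,0,0],"turn": 0},{"xyz": [0,0,0],"turn": 0}]'

```text
clock: 21.55
tcp_pos: [0.567, -0.0605, 0.367]
orientation: [2.193, 2.249, 0.001]
contact_force: [-0.1, 0.7, -1.0]
grip_width: 0.021
```

Run:
```python
from h import *
st()
```

```text
t 21.55 p [ 0.567  -0.0605  0.367 ] ydir 0.0249 zax [ 0.001 -0.    -1.   ] F [-0.1  0.7 -1. ] w 0.021 j [-0.53  0.41  0.69  1.88 -0.31  0.96  0.32]
```

Call:
apply_moves --deltas '[{"xyz": [0,0,-0.008],"turn": 0},{"xyz": [0,0,-0.004],"turn": 0},{"xyz": [0,0,0],"turn": 0},{"xyz": [0,0,0],"turn": 0},{"xyz": [0.005,0,0],"turn": 0},{"xyz": [0.006,0,0],"turn": 0},{"xyz": [0.006,0,0],"turn": 0},{"xyz": [0.006,0,0],"turn": 0},{"xyz": [0.005,0,0],"turn": 0},{"xyz": [0,0,0],"turn": 0},{"xyz": [0,0,0],"turn": 0}]'

```text
clock: 22.47
tcp_pos: [0.5949, -0.0602, 0.3541]
orientation: [2.193, 2.249, -0.001]
contact_force: [0.2, -0.9, -2.3]
grip_width: 0.0213
```

Run:
```python
from h import *
st()
```

```text
t 22.47 p [ 0.5949 -0.0602  0.3541] ydir 0.0253 zax [-0. -0. -1.] F [ 0.2 -0.9 -2.3] w 0.0213 j [-0.5   0.47  0.67  1.83 -0.35  0.96  0.34]
```

Slowly lift: contact expected after about 8–10 mm.

Call:
apply_moves --deltas '[{"xyz": [0,0,0.004],"turn": 0},{"xyz": [0,0,0.003],"turn": 0},{"xyz": [0,0,0.003],"turn": 0},{"xyz": [0,0,0.003],"turn": 0},{"xyz": [0,0,0.003],"turn": 0},{"xyz": [0,0,0.003],"turn": 0},{"xyz": [0,0,0.003],"turn": 0},{"xyz": [0,0,0.003],"turn": 0},{"xyz": [0,0,0],"turn": 0},{"xyz": [0,0,0],"turn": 0},{"xyz": [0,0,0],"turn": 0},{"xyz": [0,0,0],"turn": 0}]'

```text
clock: 23.47
tcp_pos: [0.5946, -0.0602, 0.379]
orientation: [-2.193, -2.249, 0.0]
contact_force: [-0.3, -0.3, -1.8]
grip_width: 0.0212
```

Run:
```python
from h import *
st();a=snap('top','top8.png');b=snap('side','side8.png')
cv2.imwrite('pics/c8.png',np.hstack([cv2.resize(i[110:230,190:310,::-1],None,fx=3.3,fy=3.3,interpolation=cv2.INTER_CUBIC) for i in(a,b)]))
print(np.mean([readout.get_obs()['contact_force'][2] for _ in range(1)]))
```

```text
t 23.47 p [ 0.5946 -0.0602  0.379 ] ydir 0.0254 zax [-0. -0. -1.] F [-0.3 -0.3 -1.8] w 0.0212 j [-0.52  0.44  0.68  1.81 -0.33  1.01  0.32]
-1.6309094421715198
```

View pics/c8.png

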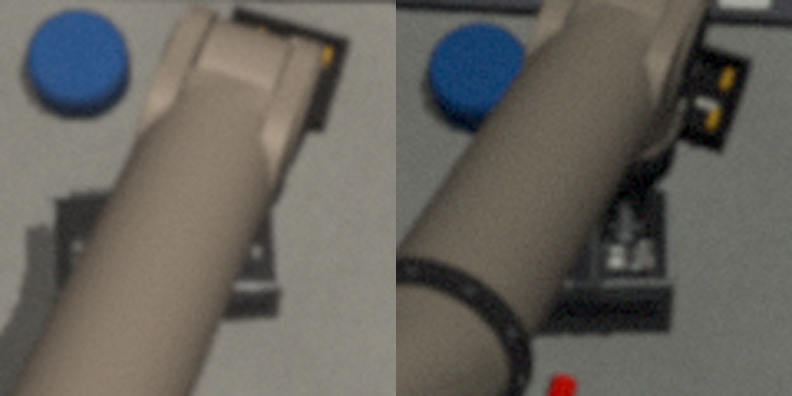

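Run:
```python
from h import *
F=[]
for k in range(16):
    b=grab_frame('side'); F.append(readout.get_obs()['contact_force'])
    if k==0: acc=b.astype(float)
    else: acc+=b
print(np.mean(F,0),np.std(F,0))
m=(acc/16)[155:205,240:290,::-1]
cv2.imwrite('pics/c9.png',cv2.resize(np.clip(m*1.7,0,255).astype(np.uint8),None,fx=11,fy=11,interpolation=cv2.INTER_CUBIC))
st()
```

```text
[-0.21304263  0.01598624 -2.30597247] [0.56244159 0.66255389 0.40960769]
t 24.37 p [ 0.5946 -0.0602  0.3792] ydir 0.0252 zax [ 0.  0. -1.] F [-1.1  0.6 -2.5] w 0.0211 j [-0.52  0.44  0.68  1.81 -0.33  1.01  0.32]
```

View pics/c9.png

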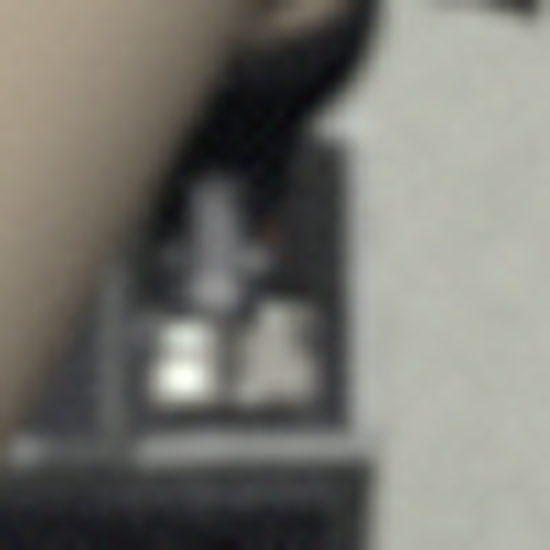

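Call:
apply_moves --deltas '[{"xyz": [0,0,0.004],"turn": 0},{"xyz": [0,0,0.008],"turn": 0},{"xyz": [0,0,0.012],"turn": 0},{"xyz": [0,0,0.016],"turn": 0},{"xyz": [0,0,0.018],"turn": 0},{"xyz": [0,0,0.018],"turn": 0},{"xyz": [0,0,0.018],"turn": 0},{"xyz": [0,0,0.018],"turn": 0},{"xyz": [0,0,0.018],"turn": 0},{"xyz": [0,0,0.014],"turn": 0},{"xyz": [0,0,0.01],"turn": 0},{"xyz": [0,0,0.006],"turn": 0}]'

```text
clock: 25.37
tcp_pos: [0.5946, -0.0606, 0.5415]
orientation: [2.192, 2.248, 0.003]
contact_force: [-0.2, -0.5, -1.5]
grip_width: 0.0208
```

Run:
```python
from h import *
F=[]
for k in range(6):
    b=grab_frame('side'); F.append(readout.get_obs()['contact_force'])
print(np.mean(F,0));st()
cv2.imwrite('pics/s10.png',b[:,:,::-1])
```

```text
[ 0.10981287 -0.09574765 -2.28477225]
t 25.67 p [ 0.5944 -0.06    0.5382] ydir 0.0253 zax [-0.002 -0.    -1.   ] F [-0.2 -0.7 -2.6] w 0.0215 j [-0.58  0.3   0.75  1.61 -0.21  1.32  0.23]
```

View pics/s10.png

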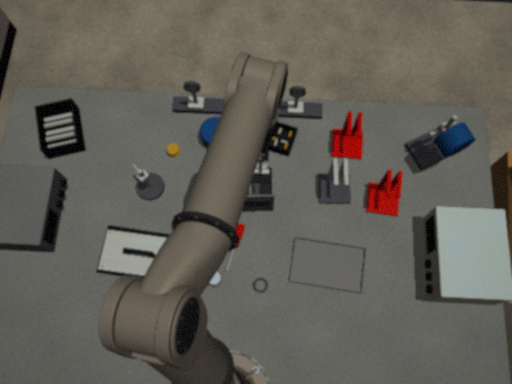

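Call:
apply_moves --deltas '[{"xyz": [0,0,0.005],"turn": 0},{"xyz": [-0.0018,-0.0024,0.005],"turn": 0},{"xyz": [-0.0042,-0.0056,0.005],"turn": 0},{"xyz": [-0.0065,-0.0088,0],"turn": 0},{"xyz": [-0.0089,-0.0121,0],"turn": 0},{"xyz": [-0.0107,-0.0145,0],"turn": 0},{"xyz": [-0.0119,-0.0161,0],"turn": 0},{"xyz": [-0.0119,-0.0161,0],"turn": 0},{"xyz": [-0.0119,-0.0161,0],"turn": 0},{"xyz": [-0.0119,-0.0161,0],"turn": 0},{"xyz": [-0.0119,-0.0161,0],"turn": 0},{"xyz": [-0.0119,-0.0161,0],"turn": 0}]'

```text
clock: 26.67
tcp_pos: [0.4894, -0.2022, 0.5543]
orientation: [-2.194, -2.248, -0.001]
contact_force: [-0.2, 0.2, -2.7]
grip_width: 0.0214
```

Call:
apply_moves --deltas '[{"xyz": [-0.0119,-0.0161,0],"turn": 0},{"xyz": [-0.0119,-0.0161,0],"turn": 0},{"xyz": [-0.0119,-0.0161,0],"turn": 0},{"xyz": [-0.0119,-0.0161,0],"turn": 0},{"xyz": [-0.0119,-0.0161,0],"turn": 0},{"xyz": [-0.0107,-0.0145,0],"turn": 0},{"xyz": [-0.0089,-0.0121,0],"turn": 0},{"xyz": [-0.0065,-0.0088,0],"turn": 0},{"xyz": [-0.0042,-0.0056,0],"turn": 0},{"xyz": [-0.0018,-0.0024,0],"turn": 0},{"xyz": [0,0,0],"turn": 0},{"xyz": [0,0,0],"turn": 0}]'

```text
clock: 27.67
tcp_pos: [0.4, -0.3236, 0.5541]
orientation: [-2.192, -2.25, -0.0]
contact_force: [-0.6, 0.5, -3.0]
grip_width: 0.0211
```

Run:
```python
from h import *
F=[]
for k in range(4):
    b=grab_frame('side'); F.append(readout.get_obs()['contact_force'])
a=snap('top','t11.png')
print(np.mean(F,0));st()
cv2.imwrite('pics/s11.png',b[:,:,::-1])
```

```text
[-0.19683827 -0.06145938 -1.75943066]
t 27.92 p [ 0.4001 -0.3236  0.5541] ydir 0.0265 zax [-0.  0. -1.] F [ 0.4 -0.3 -1.5] w 0.021 j [-0.28  0.1   0.94  1.77 -0.09  1.31  0.7 ]
```

View pics/s11.png

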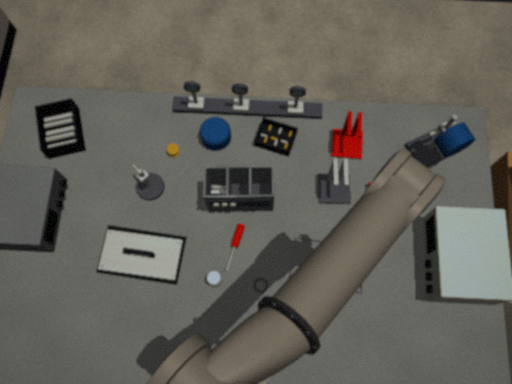

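View pics/t11.png

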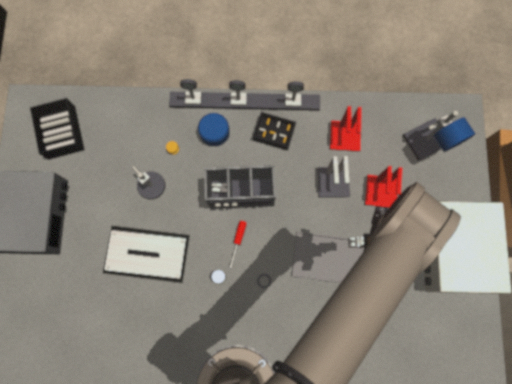

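Run:
```python
from h import *
a=cv2.imread('pics/t11.png')
cv2.imwrite('pics/c11.png',cv2.resize(a[215:265,325:385],None,fx=10,fy=10,interpolation=cv2.INTER_CUBIC))
print(proj('top',[.4,-.3236,.24]),proj('top',[.414,-.3236,.218]))
```

```text
[360.29397933 246.28127885] [358.42672123 241.81518806]
```

View pics/c11.png

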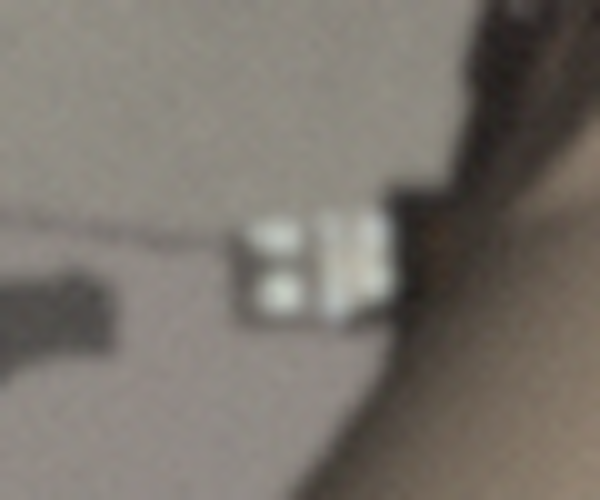

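Call:
apply_moves --deltas '[{"xyz": [0,0,-0.004],"turn": 0},{"xyz": [0,0,-0.01],"turn": 0},{"xyz": [0,0,-0.016],"turn": 0},{"xyz": [0,0,-0.02],"turn": 0},{"xyz": [0,0,-0.02],"turn": 0},{"xyz": [0,0,-0.02],"turn": 0},{"xyz": [0,0,-0.02],"turn": 0},{"xyz": [0,0,-0.02],"turn": 0},{"xyz": [0,0,-0.016],"turn": 0},{"xyz": [0,0,-0.01],"turn": 0},{"xyz": [0,0,-0.006],"turn": 0},{"xyz": [0,0,0],"turn": 0}]'

```text
clock: 28.92
tcp_pos: [0.3993, -0.3238, 0.391]
orientation: [-2.192, -2.248, 0.002]
contact_force: [0.0, -0.1, -1.9]
grip_width: 0.0213
```

Run:
```python
from h import *
F=[]
acc=0
for k in range(5):
    b=grab_frame('top'); F.append(readout.get_obs()['contact_force']);acc=acc+b.astype(float)/5
print(np.mean(F,0));st()
cv2.imwrite('pics/c12.png',cv2.resize(acc[200:290,290:390,::-1].astype(np.uint8),None,fx=6,fy=6,interpolation=cv2.INTER_CUBIC))
```

```text
[-0.00753282 -0.67041919 -2.0101386 ]
t 29.17 p [ 0.3998 -0.3244  0.3931] ydir 0.0254 zax [ 0.002 -0.001 -1.   ] F [-0.2 -0.7 -1.8] w 0.0211 j [-0.16  0.3   0.88  1.99 -0.28  0.97  0.88]
```

View pics/c12.png

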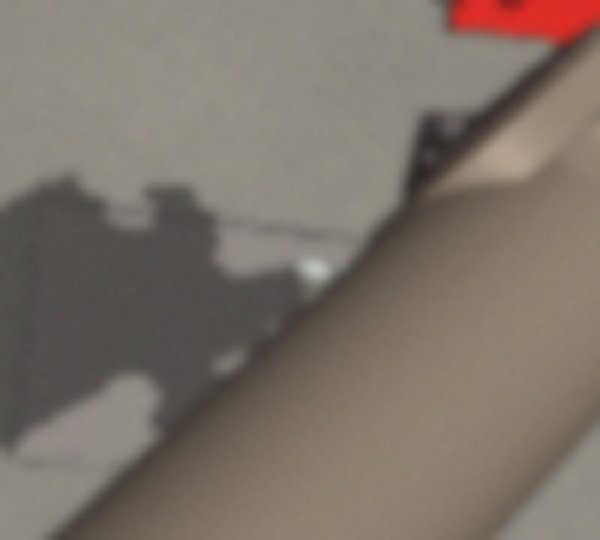

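Call:
apply_moves --deltas '[{"xyz": [0,0,-0.006],"turn": 0},{"xyz": [0,0,-0.006],"turn": 0},{"xyz": [0,0,-0.005],"turn": 0},{"xyz": [0,0,-0.003],"turn": 0},{"xyz": [0,0,-0.002],"turn": 0},{"xyz": [0,0,-0.0015],"turn": 0},{"xyz": [0,0,-0.0015],"turn": 0},{"xyz": [0,0,-0.0015],"turn": 0},{"xyz": [0,0,-0.0015],"turn": 0},{"xyz": [0,0,-0.001],"turn": 0},{"xyz": [0,0,0],"turn": 0},{"xyz": [0,0,0],"turn": 0}]'

```text
clock: 30.17
tcp_pos: [0.3996, -0.3241, 0.3633]
orientation: [2.193, 2.249, 0.0]
contact_force: [0.9, -0.3, -2.0]
grip_width: 0.0209
```

Run:
```python
from h import *
F=[]
for k in range(8):
    b=grab_frame('top'); F.append(readout.get_obs()['contact_force'])
print(np.mean(F,0));st()
```

```text
[-0.01078566  0.08793061 -1.42863933]
t 30.57 p [ 0.3996 -0.3241  0.3632] ydir 0.0252 zax [ 0. -0. -1.] F [-0.6 -0.  -1.8] w 0.021 j [-0.13  0.35  0.85  2.02 -0.33  0.92  0.92]
```

Call:
apply_moves --deltas '[{"xyz": [0,0,-0.003],"turn": 0},{"xyz": [0,0,-0.003],"turn": 0},{"xyz": [0,0,-0.003],"turn": 0},{"xyz": [0,0,0],"turn": 0},{"xyz": [-0.004,0,0],"turn": 0},{"xyz": [-0.008,0,0],"turn": 0},{"xyz": [-0.01,0,0],"turn": 0},{"xyz": [-0.01,0,0],"turn": 0},{"xyz": [-0.008,0,0],"turn": 0},{"xyz": [0,0,0],"turn": 0},{"xyz": [0,0,0],"turn": 0}]'

```text
clock: 31.48
tcp_pos: [0.3589, -0.3242, 0.3544]
orientation: [2.194, 2.248, 0.001]
contact_force: [1.1, -0.1, -1.1]
grip_width: 0.0212
```

Run:
```python
from h import *
F=[];acc=0
for k in range(4):
    b=grab_frame('top'); F.append(readout.get_obs()['contact_force']);acc=acc+b.astype(float)/4
print(np.mean(F,0));st()
cv2.imwrite('pics/c13.png',cv2.resize(acc[200:290,290:390,::-1].astype(np.uint8),None,fx=6,fy=6,interpolation=cv2.INTER_CUBIC))
```

```text
[ 0.19401361 -0.26086362 -1.34166858]
t 31.68 p [ 0.3601 -0.324   0.3543] ydir 0.026 zax [ 0. -0. -1.] F [ 0.   0.3 -0.6] w 0.0214 j [-0.12  0.3   0.87  2.09 -0.3   0.87  0.95]
```

View pics/c13.png

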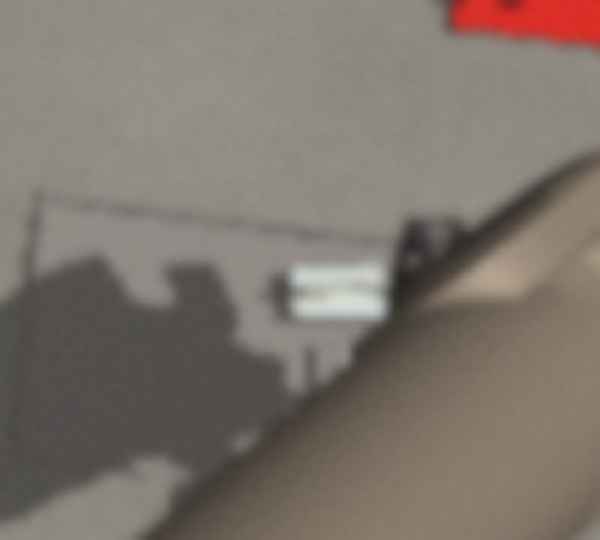

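Call:
apply_moves --deltas '[{"xyz": [0,0,0.01],"turn": 0},{"xyz": [0,0,0.025],"turn": 0},{"xyz": [0,0,0.035],"turn": 0},{"xyz": [0,0,0.035],"turn": 0},{"xyz": [0,0,0.035],"turn": 0},{"xyz": [0.0141,0.0284,0.006],"turn": 0},{"xyz": [0.0141,0.0284,0],"turn": 0},{"xyz": [0.0141,0.0284,0],"turn": 0},{"xyz": [0.0141,0.0284,0],"turn": 0},{"xyz": [0.0141,0.0284,0],"turn": 0},{"xyz": [0.0141,0.0284,0],"turn": 0},{"xyz": [0.0141,0.0284,0],"turn": 0}]'

```text
clock: 32.68
tcp_pos: [0.4586, -0.1241, 0.501]
orientation: [2.193, 2.249, 0.001]
contact_force: [0.8, -0.4, -2.2]
grip_width: 0.0212
```

Call:
apply_moves --deltas '[{"xyz": [0.0141,0.0284,0],"turn": 0},{"xyz": [0.0141,0.0284,0],"turn": 0},{"xyz": [0.0141,0.0284,0],"turn": 0},{"xyz": [0.0141,0.0284,0],"turn": 0},{"xyz": [0.0141,0.0284,0],"turn": 0},{"xyz": [0.0141,0.0284,0],"turn": 0},{"xyz": [0.0141,0.0284,0],"turn": 0},{"xyz": [0,0,0],"turn": 0},{"xyz": [0,0,0],"turn": 0},{"xyz": [0,0,0],"turn": 0}]'

```text
clock: 33.52
tcp_pos: [0.5569, 0.0731, 0.5005]
orientation: [2.193, 2.248, -0.001]
contact_force: [-0.2, -0.8, -1.3]
grip_width: 0.0214
```

Run:
```python
from h import *
acc=0
for k in range(4):
    acc=acc+grab_frame('side').astype(float)/4
st()
cv2.imwrite('pics/s14.png',acc[:,:,::-1])
```

```text
t 33.72 p [0.5567 0.0722 0.5006] ydir 0.0232 zax [ 0.  0. -1.] F [-0.3 -0.3 -1.3] w 0.0208 j [-0.74  0.23  0.61  1.74 -0.14  1.21 -0.07][ WARN:0@10.149] global loadsave.cpp:1063 imwrite_ Unsupported depth image for selected encoder is fallbacked to CV_8U.
```

View pics/s14.png

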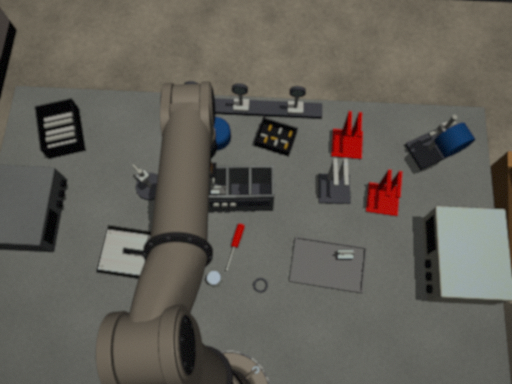

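Call:
apply_moves --deltas '[{"xyz": [0.001,0,-0.02],"turn": 0},{"xyz": [0,0,-0.02],"turn": 0},{"xyz": [0,0,-0.02],"turn": 0},{"xyz": [0,0,-0.02],"turn": 0},{"xyz": [0,0,-0.015],"turn": 0},{"xyz": [0,0,-0.015],"turn": 0},{"xyz": [0,0,-0.015],"turn": 0},{"xyz": [0,0,-0.008],"turn": 0},{"xyz": [0,0,0],"turn": 0},{"xyz": [0,0,0],"turn": 0}]'

```text
clock: 34.55
tcp_pos: [0.558, 0.0731, 0.3675]
orientation: [2.194, 2.248, -0.0]
contact_force: [-0.1, 0.1, -0.8]
grip_width: 0.0212
```

Run:
```python
from h import *
st()
```

```text
t 34.55 p [0.558  0.0731 0.3675] ydir 0.0245 zax [-0. -0. -1.] F [-0.1  0.1 -0.8] w 0.0212 j [-0.68  0.37  0.56  1.9  -0.24  0.94  0.01]
```

Call:
apply_moves --deltas '[{"xyz": [0,0,-0.008],"turn": 0},{"xyz": [0,0,-0.005],"turn": 0},{"xyz": [0,0,0],"turn": 0},{"xyz": [0,0,0],"turn": 0},{"xyz": [0.005,0,0],"turn": 0},{"xyz": [0.006,0,0],"turn": 0},{"xyz": [0.006,0,0],"turn": 0},{"xyz": [0.006,0,0],"turn": 0},{"xyz": [0.005,0,0],"turn": 0},{"xyz": [0,0,0],"turn": 0},{"xyz": [0,0,0],"turn": 0},{"xyz": [0,0,0],"turn": 0}]'

```text
clock: 35.55
tcp_pos: [0.5858, 0.0734, 0.3541]
orientation: [-2.193, -2.249, 0.001]
contact_force: [0.1, -0.3, -1.7]
grip_width: 0.0208
```

Call:
apply_moves --deltas '[{"xyz": [0,0,0.004],"turn": 0},{"xyz": [0,0,0.003],"turn": 0},{"xyz": [0,0,0.003],"turn": 0},{"xyz": [0,0,0.003],"turn": 0},{"xyz": [0,0,0.003],"turn": 0},{"xyz": [0,0,0.003],"turn": 0},{"xyz": [0,0,0.003],"turn": 0},{"xyz": [0,0,0.003],"turn": 0},{"xyz": [0,0,0],"turn": 0},{"xyz": [0,0,0],"turn": 0},{"xyz": [0,0,0],"turn": 0}]'

```text
clock: 36.47
tcp_pos: [0.5859, 0.0735, 0.3791]
orientation: [-2.193, -2.249, 0.0]
contact_force: [0.3, -0.0, -2.6]
grip_width: 0.0211
```

Run:
```python
from h import *
F=[];acc=0
for k in range(16):
    b=grab_frame('top'); F.append(readout.get_obs()['contact_force']);acc=acc+b.astype(float)/16
print(np.mean(F,0));st()
```

```text
[ 0.02506323 -0.09199482 -2.56958391]
t 37.27 p [0.5859 0.0735 0.3792] ydir 0.0252 zax [-0.  0. -1.] F [ 0.4  0.2 -2.7] w 0.0212 j [-0.66  0.4   0.56  1.82 -0.25  0.99  0.03]
```

Call:
apply_moves --deltas '[{"xyz": [0,0,0.004],"turn": 0},{"xyz": [0,0,0.008],"turn": 0},{"xyz": [0,0,0.012],"turn": 0},{"xyz": [0,0,0.016],"turn": 0},{"xyz": [0,0,0.019],"turn": 0},{"xyz": [0,0,0.02],"turn": 0},{"xyz": [0,0,0.02],"turn": 0},{"xyz": [0,0,0.02],"turn": 0},{"xyz": [0,0,0.02],"turn": 0},{"xyz": [0,0,0.018],"turn": 0},{"xyz": [0,0,0.012],"turn": 0},{"xyz": [0,0,0.006],"turn": 0}]'

```text
clock: 38.27
tcp_pos: [0.586, 0.0731, 0.5571]
orientation: [2.192, 2.248, 0.005]
contact_force: [0.6, 0.1, -1.4]
grip_width: 0.0208
```

Call:
apply_moves --deltas '[{"xyz": [0,0,0],"turn": 0},{"xyz": [0,0,0],"turn": 0},{"xyz": [-0.0015,-0.0026,0],"turn": 0},{"xyz": [-0.0035,-0.0061,0],"turn": 0},{"xyz": [-0.0054,-0.0096,0],"turn": 0},{"xyz": [-0.0074,-0.013,0],"turn": 0},{"xyz": [-0.0089,-0.0157,0],"turn": 0},{"xyz": [-0.0098,-0.0173,0],"turn": 0},{"xyz": [-0.0098,-0.0173,0],"turn": 0},{"xyz": [-0.0098,-0.0173,0],"turn": 0},{"xyz": [-0.0098,-0.0173,0],"turn": 0},{"xyz": [-0.0098,-0.0173,0],"turn": 0}]'

```text
clock: 39.27
tcp_pos: [0.5089, -0.0622, 0.5543]
orientation: [-2.194, -2.248, -0.001]
contact_force: [0.5, -0.3, -2.0]
grip_width: 0.0209
```

Call:
apply_moves --deltas '[{"xyz": [-0.0098,-0.0173,0],"turn": 0},{"xyz": [-0.0098,-0.0173,0],"turn": 0},{"xyz": [-0.0098,-0.0173,0],"turn": 0},{"xyz": [-0.0098,-0.0173,0],"turn": 0},{"xyz": [-0.0098,-0.0173,0],"turn": 0},{"xyz": [-0.0098,-0.0173,0],"turn": 0},{"xyz": [-0.0098,-0.0173,0],"turn": 0},{"xyz": [-0.0098,-0.0172,0],"turn": 0},{"xyz": [-0.0089,-0.0157,0],"turn": 0},{"xyz": [-0.0074,-0.013,0],"turn": 0},{"xyz": [-0.0054,-0.0096,0],"turn": 0},{"xyz": [-0.0035,-0.0061,0],"turn": 0}]'

```text
clock: 40.27
tcp_pos: [0.4053, -0.2445, 0.5543]
orientation: [2.195, 2.247, 0.001]
contact_force: [-0.7, 0.2, -3.6]
grip_width: 0.021
```

Call:
apply_moves --deltas '[{"xyz": [-0.0015,-0.0026,0],"turn": 0},{"xyz": [0,0,0],"turn": 0},{"xyz": [0,0,0],"turn": 0},{"xyz": [0,0,0],"turn": 0}]'

```text
clock: 40.6
tcp_pos: [0.4057, -0.2444, 0.5541]
orientation: [-2.191, -2.251, -0.0]
contact_force: [-0.7, 1.0, -2.8]
grip_width: 0.0212
```

Run:
```python
from h import *
F=[];acc=0
for k in range(6):
    b=grab_frame('top'); F.append(readout.get_obs()['contact_force']);acc=acc+b.astype(float)/6
print(np.mean(F,0));st()
cv2.imwrite('pics/t15.png',acc[:,:,::-1].astype(np.uint8))
```

```text
[ 0.31532294 -0.18125653 -2.36820499]
t 40.9 p [ 0.4053 -0.245   0.5542] ydir 0.0258 zax [-0. -0. -1.] F [ 1.2  0.3 -2.3] w 0.0212 j [-0.44 -0.03  0.85  1.85  0.02  1.31  0.43]
```

View pics/t15.png

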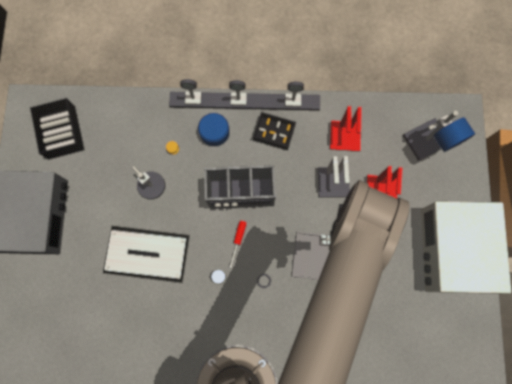

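Bays are empty and the second module is still on the hook at (325,238). Lowering.

Call:
apply_moves --deltas '[{"xyz": [0,0,-0.004],"turn": 0},{"xyz": [0,0,-0.01],"turn": 0},{"xyz": [0,0,-0.016],"turn": 0},{"xyz": [0,0,-0.02],"turn": 0},{"xyz": [0,0,-0.02],"turn": 0},{"xyz": [0,0,-0.02],"turn": 0},{"xyz": [0,0,-0.02],"turn": 0},{"xyz": [0,0,-0.02],"turn": 0},{"xyz": [0,0,-0.016],"turn": 0},{"xyz": [0,0,-0.01],"turn": 0},{"xyz": [0,0,-0.006],"turn": 0},{"xyz": [0,0,0],"turn": 0}]'

```text
clock: 41.9
tcp_pos: [0.4048, -0.2451, 0.3911]
orientation: [-2.192, -2.248, 0.002]
contact_force: [0.1, -0.5, -2.4]
grip_width: 0.0212
```

Call:
apply_moves --deltas '[{"xyz": [0,0,0],"turn": 0},{"xyz": [0,0,-0.006],"turn": 0},{"xyz": [0,0,-0.006],"turn": 0},{"xyz": [0,0,-0.005],"turn": 0},{"xyz": [0,0,-0.003],"turn": 0},{"xyz": [0,0,-0.002],"turn": 0},{"xyz": [0,0,-0.0015],"turn": 0},{"xyz": [0,0,-0.0015],"turn": 0},{"xyz": [0,0,-0.0015],"turn": 0},{"xyz": [0,0,-0.0015],"turn": 0},{"xyz": [0,0,-0.001],"turn": 0},{"xyz": [0,0,0],"turn": 0}]'

```text
clock: 42.9
tcp_pos: [0.4052, -0.2453, 0.3631]
orientation: [2.193, 2.249, 0.0]
contact_force: [-0.5, 0.1, -1.6]
grip_width: 0.0211
```

Run:
```python
from h import *
F=[]
for k in range(10):
    b=grab_frame('top'); F.append(readout.get_obs()['contact_force'])
print(np.mean(F,0));st()
```

```text
[ 0.11307627 -0.03628081 -1.39026442]
t 43.4 p [ 0.4051 -0.2453  0.3633] ydir 0.0253 zax [ 0.  0. -1.] F [ 0.3  0.  -1.6] w 0.0212 j [-0.3   0.25  0.85  2.11 -0.24  0.88  0.71]
```

Call:
apply_moves --deltas '[{"xyz": [0,0,-0.003],"turn": 0},{"xyz": [0,0,-0.003],"turn": 0},{"xyz": [0,0,-0.003],"turn": 0},{"xyz": [0,0,0],"turn": 0},{"xyz": [-0.004,0,0],"turn": 0},{"xyz": [-0.008,0,0],"turn": 0},{"xyz": [-0.01,0,0],"turn": 0},{"xyz": [-0.01,0,0],"turn": 0},{"xyz": [-0.007,0,0],"turn": 0},{"xyz": [0,0,0],"turn": 0},{"xyz": [0,0,0],"turn": 0}]'

```text
clock: 44.32
tcp_pos: [0.3657, -0.2453, 0.3544]
orientation: [2.194, 2.249, 0.002]
contact_force: [-0.1, 1.0, -1.5]
grip_width: 0.0214
```

Run:
```python
from h import *
F=[];acc=0
for k in range(4):
    b=grab_frame('top'); F.append(readout.get_obs()['contact_force']);acc=acc+b.astype(float)/4
print(np.mean(F,0));st()
cv2.imwrite('pics/c16.png',cv2.resize(acc[200:290,290:390,::-1].astype(np.uint8),None,fx=6,fy=6,interpolation=cv2.INTER_CUBIC))
```

```text
[ 0.04195072  0.14373874 -1.33169618]
t 44.52 p [ 0.3666 -0.2452  0.3543] ydir 0.0259 zax [ 0. -0. -1.] F [-1.3 -0.8 -0.9] w 0.0208 j [-0.31  0.2   0.87  2.18 -0.2   0.84  0.71]
```

View pics/c16.png

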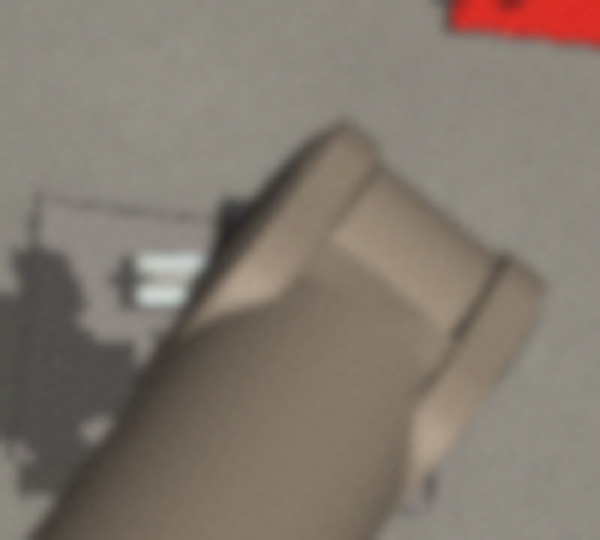

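Call:
apply_moves --deltas '[{"xyz": [0,0,0.01],"turn": 0},{"xyz": [0,0,0.03],"turn": 0},{"xyz": [0,0,0.035],"turn": 0},{"xyz": [0,0,0.035],"turn": 0},{"xyz": [0,0,0.036],"turn": 0},{"xyz": [0.027,-0.0083,0],"turn": 0},{"xyz": [0.027,-0.0083,0],"turn": 0},{"xyz": [0.027,-0.0083,0],"turn": 0},{"xyz": [0.027,-0.0083,0],"turn": 0},{"xyz": [0.027,-0.0084,0],"turn": 0},{"xyz": [0.027,-0.0084,0],"turn": 0},{"xyz": [0,0,0],"turn": 0}]'

```text
clock: 45.52
tcp_pos: [0.5332, -0.2942, 0.4996]
orientation: [2.188, 2.252, -0.004]
contact_force: [0.1, 2.2, -1.8]
grip_width: 0.021
```

Call:
apply_moves --deltas '[{"xyz": [0,0,-0.03],"turn": 0},{"xyz": [0,0,-0.035],"turn": 0},{"xyz": [0,0,-0.035],"turn": 0},{"xyz": [0,0,-0.03],"turn": 0},{"xyz": [0,0,-0.015],"turn": 0},{"xyz": [0,0,-0.003],"turn": 0},{"xyz": [0,0,0],"turn": 0},{"xyz": [0,0,0],"turn": 0},{"xyz": [0,0,0],"turn": 0}]'

```text
clock: 46.27
tcp_pos: [0.5287, -0.2957, 0.3541]
orientation: [2.191, 2.247, 0.002]
contact_force: [-0.6, -0.5, -2.2]
grip_width: 0.0214
```

Run:
```python
from h import *
st()
a=snap('side','s17.png');snap('top','t17.png')
```

```text
t 46.27 p [ 0.5287 -0.2957  0.3541] ydir 0.0254 zax [ 0.003 -0.001 -1.   ] F [-0.6 -0.5 -2.2] w 0.0214 j [-0.18  0.53  0.81  1.82 -0.45  0.99  0.84]
```

View pics/s17.png

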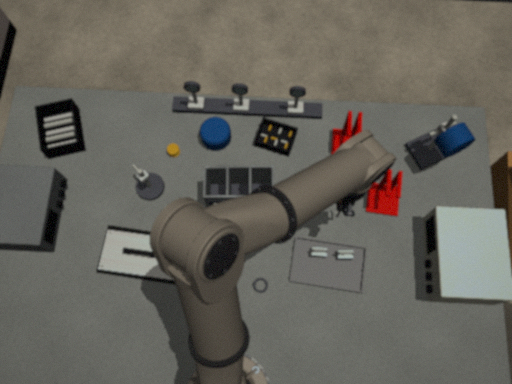

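Call:
apply_moves --deltas '[{"xyz": [0.005,0.0005,-0.002],"turn": 0},{"xyz": [0.01,0.0004,0],"turn": 0},{"xyz": [0.012,0.0003,0],"turn": 0},{"xyz": [0.012,0.0003,0],"turn": 0},{"xyz": [0.012,0.0003,0],"turn": 0},{"xyz": [0.012,0.0003,0],"turn": 0},{"xyz": [0.012,0.0003,0],"turn": 0},{"xyz": [0.008,0.0002,0],"turn": 0},{"xyz": [0.004,0.0001,0],"turn": 0},{"xyz": [0,0,0],"turn": 0},{"xyz": [0,0,0],"turn": 0},{"xyz": [0,0,0],"turn": 0}]'

```text
clock: 47.37
tcp_pos: [0.6145, -0.2929, 0.3502]
orientation: [-2.194, -2.248, 0.0]
contact_force: [-0.5, -0.3, -1.2]
grip_width: 0.0209
```

Run:
```python
from h import *
st()
```

```text
t 47.37 p [ 0.6145 -0.2929  0.3502] ydir 0.0245 zax [-0.  0. -1.] F [-0.5 -0.3 -1.2] w 0.0209 j [-0.15  0.65  0.77  1.63 -0.5   1.07  0.79]
```

Call:
apply_moves --deltas '[{"xyz": [0.0013,0,0],"turn": 0},{"xyz": [0,0,-0.004],"turn": 0},{"xyz": [0,0,-0.003],"turn": 0},{"xyz": [0,0,-0.002],"turn": 0},{"xyz": [0,0,-0.001],"turn": 0},{"xyz": [0,0,-0.001],"turn": 0},{"xyz": [0,0,-0.001],"turn": 0},{"xyz": [0,0,0],"turn": 0},{"xyz": [0,0,0],"turn": 0},{"xyz": [0,0,0],"turn": 0}]'

```text
clock: 48.2
tcp_pos: [0.6164, -0.2927, 0.3384]
orientation: [2.193, 2.249, 0.0]
contact_force: [-1.7, 0.0, 1.1]
grip_width: 0.0211
```

Run:
```python
from h import *
F=[]
for k in range(6):
    b=grab_frame('top'); F.append(readout.get_obs()['contact_force'])
print(np.mean(F,0));st()
```

```text
[-1.20138177  0.63925632  2.33123797]
t 48.5 p [ 0.6164 -0.2926  0.3384] ydir 0.0252 zax [ 0.  0. -1.] F [-0.9  0.4  3.9] w 0.0211 j [-0.14  0.67  0.76  1.63 -0.51  1.05  0.79]
```

Call:
apply_moves --deltas '[{"xyz": [0,0,0],"turn": 0},{"xyz": [0,0,0],"turn": 0},{"xyz": [0,0,0],"turn": 0},{"xyz": [0,0,0],"turn": 0},{"xyz": [0,0,0],"turn": 0},{"xyz": [0,0,0],"turn": 0},{"xyz": [0,0,0],"turn": 0},{"xyz": [0,0,0.01],"turn": 0},{"xyz": [0,0,0.02],"turn": 0},{"xyz": [0,0,0.03],"turn": 0},{"xyz": [0,0,0.03],"turn": 0},{"xyz": [0,0,0.03],"turn": 0}]' --claw -1

```text
clock: 49.5
tcp_pos: [0.6162, -0.2927, 0.4603]
orientation: [2.194, 2.249, -0.0]
contact_force: [0.3, -0.3, 0.7]
grip_width: 0.0856
```

Call:
apply_moves --deltas '[{"xyz": [-0.013,0.034,0],"turn": -0.0067},{"xyz": [-0.013,0.034,0],"turn": -0.0067},{"xyz": [-0.013,0.034,0],"turn": -0.0067},{"xyz": [-0.013,0.034,0],"turn": -0.0067},{"xyz": [-0.013,0.034,0],"turn": -0.0067},{"xyz": [-0.013,0.034,0],"turn": -0.0067},{"xyz": [-0.013,0.034,0],"turn": -0.0067},{"xyz": [-0.013,0.034,0],"turn": -0.0067},{"xyz": [-0.013,0.034,0],"turn": -0.0067},{"xyz": [-0.013,0.034,0],"turn": -0.0067},{"xyz": [0,0,0],"turn": 0},{"xyz": [0,0,0],"turn": 0}]'

```text
clock: 50.5
tcp_pos: [0.486, 0.0493, 0.4588]
orientation: [-2.261, -2.18, -0.002]
contact_force: [-0.2, -0.8, 0.6]
grip_width: 0.0857
```

Run:
```python
from h import *
st()
a=snap('side','s18.png');b=snap('top','t18.png')
for n,im in(('side',a),('top',b)):
    im=im[:,:,::-1].astype(int); bb,g,rr=im[...,0],im[...,1],im[...,2]
    print('woodtop',n,rect(n,(rr-bb>40)&(rr-g>15)&(rr<250),.212,(325,155,30,35)))
cv2.imwrite('pics/c18.png',np.hstack([cv2.resize(i[145:205,308:358,::-1],None,fx=8,fy=8,interpolation=cv2.INTER_CUBIC) for i in(b,a)]))
```

```text
t 50.5 p [0.486  0.0493 0.4588] ydir -0.0366 zax [ 0.     0.002 -1.   ] F [-0.2 -0.8  0.6] w 0.0857 j [-1.05  0.13  0.92  1.97 -0.12  1.1  -0.11]
woodtop side (array([ 614.1, -293. ,   24.2,   22.3]), 0.16, 27)
woodtop top (array([ 612.1, -290.9,   25. ,   26.3]), 89.12, 30)
```

View pics/c18.png

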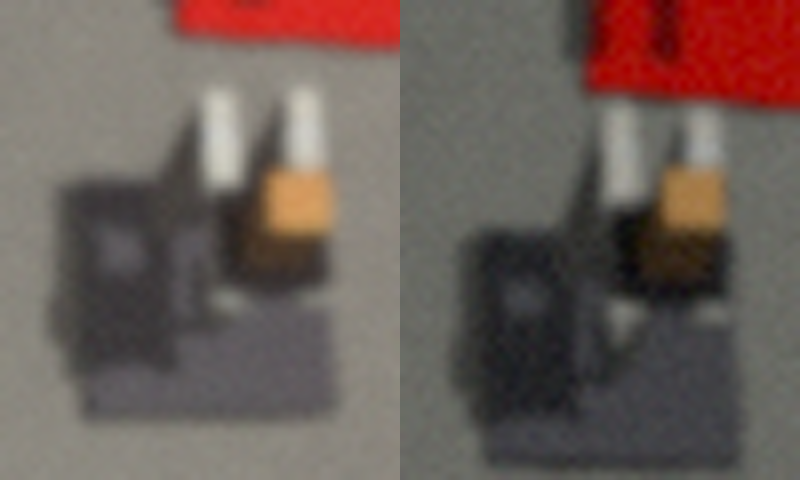

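View pics/s18.png

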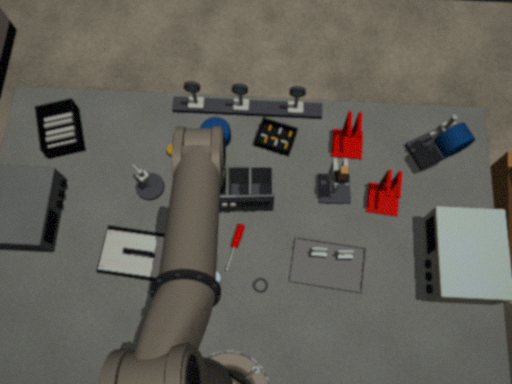

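Run:
```python
from h import *
im=cv2.imread('pics/t15.png').astype(int);v=im.max(2)
print('cover',rect('top',v>190,.008,(95,215,105,80)),'handle',rect('top',v<100,.048,(122,243,42,22)))
im=cv2.imread('pics/s17.png').astype(int);v=im.max(2)
c=(rect('side',v>140,.008,(90,215,70,80)));print('s17',c)
im=cv2.imread('pics/s18.png').astype(int);v=im.max(2)
print('s18',rect('side',v>140,.008,(90,215,70,80)))
im=cv2.imread('pics/t15.png')
cv2.imwrite('pics/c19.png',cv2.resize(im[155:215,198:284],None,fx=9,fy=9,interpolation=cv2.INTER_CUBIC))
```

```text
cover (array([386.9, 296.7, 230.1, 118.5]), 84.94, 216) handle (array([385.1, 292.1,  91.4,   9.8]), 84.53, 61)
s17 (array([390.8, 326.5, 170.6, 120.8]), 85.19, 221)
s18 (array([391.1, 332.2, 157.2, 119.8]), 84.95, 230)
```

View pics/c19.png

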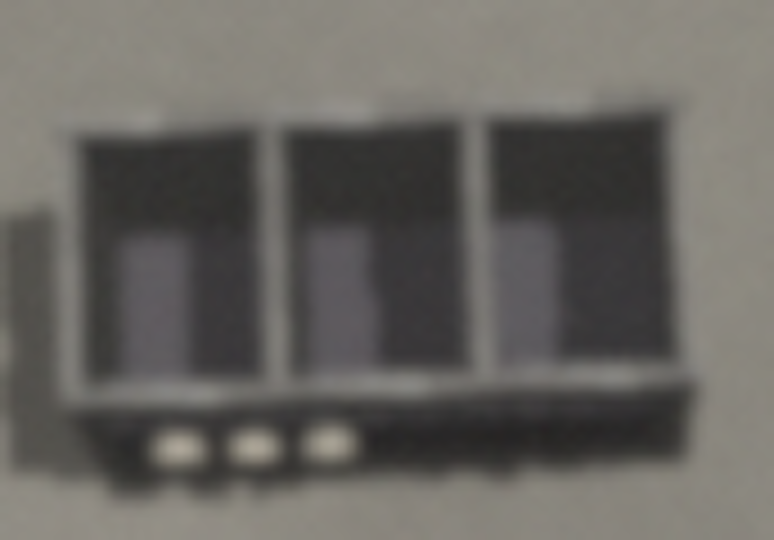

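Run:
```python
from h import *
def bays(n,fn,th):
    im=cv2.imread('pics/'+fn); v=cv2.GaussianBlur(im,(0,0),.5).max(2)
    m=(v<th).astype(np.uint8); m[:158]=0;m[208:]=0;m[:,:196]=0;m[:,286:]=0
    nl,lab,stt,cen=cv2.connectedComponentsWithStats(m,connectivity=4)
    pts=[]
    for i in range(1,nl):
        if stt[i,4]>250: print(n,stt[i],cen[i].round(1))
        if stt[i,4]>250 and stt[i,2]<32:
            c=max(cv2.findContours((lab==i).astype(np.uint8),cv2.RETR_EXTERNAL,cv2.CHAIN_APPROX_NONE)[0],key=len).reshape(-1,2)
            pts+= [ray(n,u,w,.150)[:2]*1000 for u,w in c]
    if pts: print(th,cv2.minAreaRect(np.array(pts,np.float32)))
for th in(95,105): bays('top','t15.png',th)
for th in(60,70,78): bays('side','s11.png',th)
```

```text
top [252 167  21  28 484] [263.  180.2]
top [229 168  21  29 543] [239.4 181.7]
top [207 169  20  29 507] [216.7 182.3]
top [199 179  76  29 670] [233.9 200.8]
95 ((588.12744140625, 3.0784988403320312), (81.59666442871094, 189.0712890625), 3.858369827270508)
top [252 167  22  29 570] [262.4 181. ]
top [ 198  168   77   40 1909] [230.  189.5]
105 ((591.50341796875, -63.13460922241211), (84.30724334716797, 59.10354232788086), 3.650980234146118)
side [206 168  20  27 352] [214.9 178. ]
side [229 168  20  26 441] [238.7 179.2]
side [252 168  20  26 428] [262.1 179.2]
side [198 195  76  13 662] [239.2 202. ]
60 ((589.9100341796875, 2.3755340576171875), (79.06510925292969, 187.9244842529297), 3.9062442779541016)
side [206 168  20  27 385] [214.8 177.8]
side [229 168  20  27 507] [238.8 180.3]
side [251 168  21  27 477] [262.3 179.8]
side [197 182  77  26 817] [234.5 200.9]
70 ((588.7950439453125, 2.4558334350585938), (79.74382781982422, 189.23538208007812), 2.917548179626465)
side [228 167  21  28 573] [238.2 180.5]
side [ 197  167   77   41 1440] [244.6 192.7]
side [205 168  22  27 411] [214.9 178. ]
78 ((588.6305541992188, 36.242889404296875), (82.86187744140625, 124.07085418701172), 2.9209322929382324)
```

Call:
apply_moves --deltas '[{"xyz": [-0.0141,0.0349,0],"turn": -0.0075},{"xyz": [-0.0141,0.0349,0],"turn": -0.0075},{"xyz": [-0.0141,0.0349,0],"turn": -0.0075},{"xyz": [-0.0141,0.0349,0],"turn": -0.0075},{"xyz": [-0.0141,0.0349,0],"turn": -0.0075},{"xyz": [-0.0141,0.0349,0],"turn": -0.0075},{"xyz": [-0.0141,0.0348,0],"turn": -0.0075},{"xyz": [0,0,-0.03],"turn": 0},{"xyz": [0,0,-0.03],"turn": 0},{"xyz": [0,0,-0.03],"turn": 0},{"xyz": [0,0,0],"turn": 0},{"xyz": [0,0,0],"turn": 0}]'

```text
clock: 51.6
tcp_pos: [0.3888, 0.2901, 0.3678]
orientation: [2.326, 2.109, -0.005]
contact_force: [-0.2, 0.1, 0.8]
grip_width: 0.0857
```

Run:
```python
from h import *
st(); snap('side','s20.png')
```

```text
t 51.6 p [0.3888 0.2901 0.3678] ydir -0.098 zax [-0.001 -0.003 -1.   ] F [-0.2  0.1  0.8] w 0.0857 j [-1.37  0.24  0.7   2.07 -0.2   0.9  -0.65]
```

View pics/s20.png

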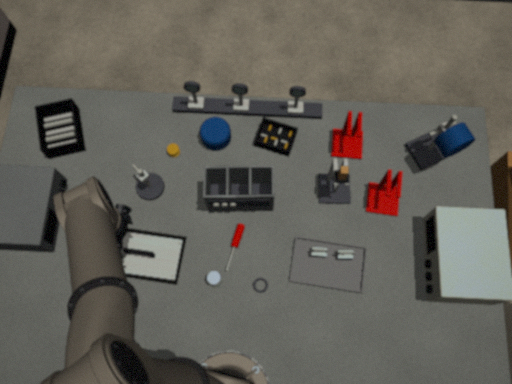

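Call:
apply_moves --deltas '[{"xyz": [-0.0014,0.003,-0.03],"turn": 0.007},{"xyz": [0,0,-0.03],"turn": 0},{"xyz": [0,0,-0.03],"turn": 0},{"xyz": [0,0,-0.03],"turn": 0},{"xyz": [0,0,0],"turn": 0},{"xyz": [0,0,0],"turn": 0},{"xyz": [0,0,0],"turn": 0}]'

```text
clock: 52.23
tcp_pos: [0.3878, 0.2951, 0.2506]
orientation: [-2.317, -2.121, -0.006]
contact_force: [-0.3, 0.4, 0.6]
grip_width: 0.0854
```

Run:
```python
from h import *
st()
```

```text
t 52.23 p [0.3878 0.2951 0.2506] ydir -0.0882 zax [ 0.003  0.003 -1.   ] F [-0.3  0.4  0.6] w 0.0854 j [-1.24  0.45  0.57  2.16 -0.41  0.64 -0.47]
```

Call:
apply_moves --deltas '[{"xyz": [-0.0004,-0.0016,-0.02],"turn": 0},{"xyz": [0,0,-0.018],"turn": 0},{"xyz": [0,0,-0.01],"turn": 0},{"xyz": [0,0,-0.003],"turn": 0},{"xyz": [0,0,0],"turn": 0},{"xyz": [0,0,0],"turn": 0}]'

```text
clock: 52.73
tcp_pos: [0.3865, 0.2934, 0.1984]
orientation: [-2.316, -2.122, -0.003]
contact_force: [-0.5, 0.1, -0.3]
grip_width: 0.0848
```

Call:
apply_moves --deltas '[{"xyz": [0,0,0],"turn": 0},{"xyz": [0,0,0],"turn": 0},{"xyz": [0,0,0],"turn": 0},{"xyz": [0,0,0],"turn": 0},{"xyz": [0,0,0],"turn": 0},{"xyz": [0,0,0],"turn": 0},{"xyz": [0,0,0],"turn": 0},{"xyz": [0,0,0],"turn": 0},{"xyz": [0,0,0],"turn": 0},{"xyz": [0,0,0],"turn": 0}]' --claw 1 --squeeze 60

```text
clock: 53.57
tcp_pos: [0.3862, 0.293, 0.1975]
orientation: [-2.316, -2.122, -0.001]
contact_force: [-0.3, -0.5, 5.1]
grip_width: 0.0128
```

Call:
apply_moves --deltas '[{"xyz": [0,0,0.006],"turn": 0},{"xyz": [0,0,0.014],"turn": 0},{"xyz": [0,0,0.024],"turn": 0},{"xyz": [0,0,0.03],"turn": 0},{"xyz": [0,0,0.03],"turn": 0},{"xyz": [0,0,0.03],"turn": 0},{"xyz": [0,0,0.03],"turn": 0},{"xyz": [0,0,0.03],"turn": 0},{"xyz": [0,0,0.02],"turn": 0},{"xyz": [0,0,0.01],"turn": 0},{"xyz": [0,0,0],"turn": 0},{"xyz": [0,0,0],"turn": 0}]'

```text
clock: 54.57
tcp_pos: [0.3854, 0.2928, 0.4204]
orientation: [-2.315, -2.123, 0.001]
contact_force: [-1.3, 0.5, -4.0]
grip_width: 0.013
```

Run:
```python
from h import *
st()
```

```text
t 54.57 p [0.3854 0.2928 0.4204] ydir -0.0867 zax [-0.001 -0.    -1.   ] F [-1.3  0.5 -4. ] w 0.013 j [-1.44  0.16  0.75  2.02 -0.13  1.01 -0.71]
```

Call:
apply_moves --deltas '[{"xyz": [0.008,-0.012,0.01],"turn": 0.008},{"xyz": [0.0177,-0.0253,0.01],"turn": 0.0122},{"xyz": [0.0177,-0.0253,0],"turn": 0.0122},{"xyz": [0.0177,-0.0253,0],"turn": 0.0122},{"xyz": [0.0177,-0.0253,0],"turn": 0.0122},{"xyz": [0.0177,-0.0253,0],"turn": 0.0122},{"xyz": [0.0177,-0.0253,0],"turn": 0.0122},{"xyz": [0.0177,-0.0253,0],"turn": 0.0122},{"xyz": [0.0177,-0.0253,0],"turn": 0.0122},{"xyz": [0.0177,-0.0253,0],"turn": 0.0122},{"xyz": [0.0177,-0.0253,0],"turn": 0.0122},{"xyz": [0.0177,-0.0253,0],"turn": 0.0122}]'

```text
clock: 55.57
tcp_pos: [0.5888, 0.0016, 0.4384]
orientation: [-2.157, -2.281, 0.006]
contact_force: [0.1, 0.3, -2.9]
grip_width: 0.0128
```

Call:
apply_moves --deltas '[{"xyz": [0,0,0],"turn": 0},{"xyz": [0,0,0],"turn": 0},{"xyz": [0,0,0],"turn": 0},{"xyz": [0,0,0],"turn": 0}]'

```text
clock: 55.9
tcp_pos: [0.5881, 0.004, 0.4397]
orientation: [-2.157, -2.282, 0.003]
contact_force: [-0.8, 0.4, -2.9]
grip_width: 0.0129
```

Run:
```python
from h import *
st()
```

```text
t 55.9 p [0.5881 0.004  0.4397] ydir 0.0564 zax [-0.003  0.    -1.   ] F [-0.8  0.4 -2.9] w 0.0129 j [-0.75  0.39  0.84  1.77 -0.32  1.13  0.25]
```

Lower: 0.440 → 0.3445.

Call:
apply_moves --deltas '[{"xyz": [0,-0.001,-0.02],"turn": 0},{"xyz": [0,0,-0.025],"turn": 0},{"xyz": [0,0,-0.02],"turn": 0},{"xyz": [0,0,-0.012],"turn": 0},{"xyz": [0,0,-0.006],"turn": 0},{"xyz": [0,0,0],"turn": 0},{"xyz": [0,0,0],"turn": 0},{"xyz": [0,0,0],"turn": 0}]'

```text
clock: 56.57
tcp_pos: [0.5891, 0.0017, 0.3594]
orientation: [2.158, 2.281, 0.002]
contact_force: [0.2, 0.3, -2.6]
grip_width: 0.0128
```

Run:
```python
from h import *
st();snap('side','s21.png')
```

```text
t 56.57 p [0.5891 0.0017 0.3594] ydir 0.0552 zax [ 0.002  0.    -1.   ] F [ 0.2  0.3 -2.6] w 0.0128 j [-0.69  0.48  0.78  1.85 -0.4   0.97  0.32]
```

View pics/s21.png

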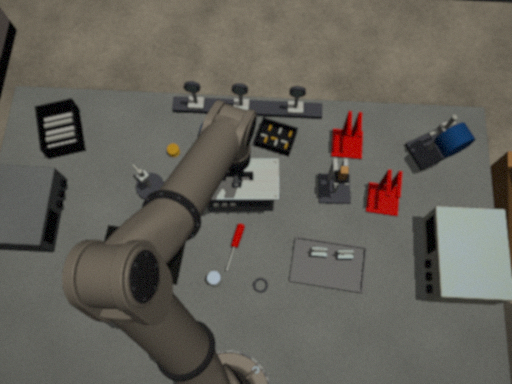

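Call:
apply_moves --deltas '[{"xyz": [-0.0006,0.001,-0.005],"turn": 0},{"xyz": [0,0,-0.004],"turn": 0},{"xyz": [0,0,-0.002],"turn": 0},{"xyz": [0,0,-0.0015],"turn": 0},{"xyz": [0,0,-0.0015],"turn": 0},{"xyz": [0,0,-0.001],"turn": 0},{"xyz": [0,0,0],"turn": 0},{"xyz": [0,0,0],"turn": 0}]'

```text
clock: 57.28
tcp_pos: [0.588, 0.0025, 0.3445]
orientation: [-2.159, -2.28, -0.001]
contact_force: [-6.1, 1.6, 10.4]
grip_width: 0.0124
```

Run:
```python
from h import *
st()
```

```text
t 57.28 p [0.588  0.0025 0.3445] ydir 0.0547 zax [-0.     0.001 -1.   ] F [-6.1  1.6 10.4] w 0.0124 j [-0.68  0.5   0.77  1.87 -0.42  0.95  0.34]
```

Seated on the rim. Release and retreat.

Call:
apply_moves --deltas '[{"xyz": [0,0,0.0005],"turn": 0},{"xyz": [0,0,0],"turn": 0},{"xyz": [0,0,0],"turn": 0},{"xyz": [0,0,0],"turn": 0},{"xyz": [0,0,0],"turn": 0},{"xyz": [0,0,0],"turn": 0},{"xyz": [0,0,0],"turn": 0},{"xyz": [0,0,0.02],"turn": 0},{"xyz": [0,0,0.03],"turn": 0},{"xyz": [0,0,0.03],"turn": 0},{"xyz": [0,0,0.03],"turn": 0},{"xyz": [0,0,0.01],"turn": 0}]' --claw -1

```text
clock: 58.28
tcp_pos: [0.5889, 0.0019, 0.468]
orientation: [2.158, 2.278, 0.007]
contact_force: [0.3, 0.4, -0.2]
grip_width: 0.0853
```

Call:
apply_moves --deltas '[{"xyz": [-0.017,0.035,0],"turn": 0},{"xyz": [-0.017,0.035,0],"turn": 0},{"xyz": [-0.017,0.035,0],"turn": 0},{"xyz": [-0.017,0.035,0],"turn": 0},{"xyz": [-0.017,0.035,0],"turn": 0},{"xyz": [-0.017,0.035,0],"turn": 0},{"xyz": [-0.017,0.035,0],"turn": 0},{"xyz": [-0.017,0.035,0],"turn": 0},{"xyz": [-0.017,0.035,0],"turn": 0},{"xyz": [-0.01,0.035,0],"turn": 0},{"xyz": [-0.01,0.035,0],"turn": 0},{"xyz": [0,0,0],"turn": 0}]'

```text
clock: 59.28
tcp_pos: [0.4106, 0.3959, 0.4626]
orientation: [-2.145, -2.293, -0.0]
contact_force: [-1.1, 1.8, 0.6]
grip_width: 0.0854
```

Run:
```python
from h import *
st()
for n in('top','side'):
    im=snap(n,n+'22.png')[:,:,::-1].astype(int);v=im.max(2)
    print(n,'cover',rect(n,v>(150 if n=='top' else 125),.155,(185,150,105,70)))
a=cv2.imread('pics/top22.png')[140:230,180:300];b=cv2.imread('pics/side22.png')[140:230,180:300]
cv2.imwrite('pics/c22.png',cv2.resize(np.hstack([a,b]),(800,300),interpolation=cv2.INTER_CUBIC))
```

```text
t 59.28 p [0.4106 0.3959 0.4626] ydir 0.0666 zax [-0.001  0.002 -1.   ] F [-1.1  1.8  0.6] w 0.0854 j [-1.46  0.3   0.73  1.78 -0.22  1.15 -0.59]
top cover (array([588.5,   6.6, 128.9, 242.6]), 2.94, 245)
side cover (array([588.9,   5.6, 125.4, 240. ]), 2.92, 241)
```

View pics/top22.png

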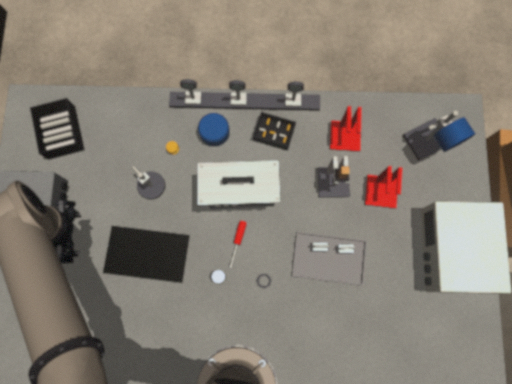

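View pics/c22.png

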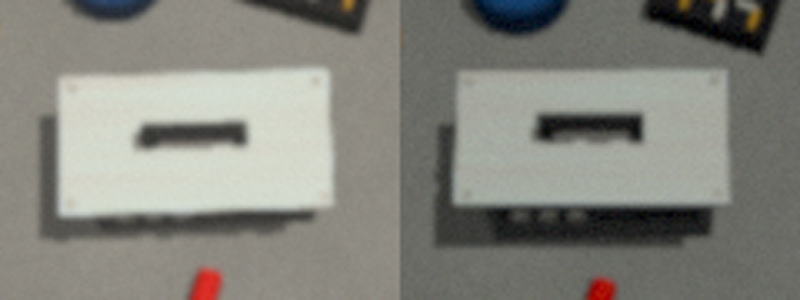

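Call:
apply_moves --deltas '[{"xyz": [0,0,0.03],"turn": 0},{"xyz": [0,0,0],"turn": 0},{"xyz": [0,0,0],"turn": 0},{"xyz": [0,0,0],"turn": 0},{"xyz": [0,0,0],"turn": 0}]'

```text
clock: 59.8
tcp_pos: [0.4152, 0.3867, 0.493]
orientation: [-2.161, -2.28, 0.002]
contact_force: [0.1, 0.7, -1.0]
grip_width: 0.0854
```

Run:
```python
from h import *
st()
print(r.hand_in())
```

```text
t 59.8 p [0.4152 0.3867 0.493 ] ydir 0.0536 zax [-0.001 -0.001 -1.   ] F [ 0.1  0.7 -1. ] w 0.0854 j [-1.46  0.27  0.75  1.74 -0.2   1.21 -0.61]
the job is handed in; nothing more can be done
None
```

The job is done and handed in at about 60 s of the 210 s allowed.

- **Cover to the mat:** I lifted it off by its handle and laid it on the mat. It was then found about 3 cm off, hanging over two edges, so I picked it up again and centred it before taking the picker.
- **Modules:** there were two, in the bays at y = -66 and +66 mm, and the middle bay was empty. Each was lifted by its bail with the picker and lowered gently onto the tray floor. The wrist force showed the module's weight when it was hooked and dropped back to the picker's own weight once it was set down. The gripper never went inside the bays.
- **Picker:** it hangs back in the grey stand's slot. The top of its handle measures within 0.2 mm of where it was at the start.
- **Cover back on:** it covers all the bays. I measured its centre at (588.7, 6) mm with a yaw of 2.9°. The chassis measures (588.5, 2.7) mm with a yaw of 3 to 3.9°, so the cover is about 3 mm and at most 1° off.

In the last pictures both modules stand upright in the tray, everything else is where it was, and the gripper is open and clear.

The two cameras disagree by about 2 mm. The two ways I measured the cover's centre (plate outline and handle) differed by 2 to 5 mm, which is well inside its 14 mm overhang on each side. No check failed.

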